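Pack the pets' things away and close up

TASK

Tidy the small-pet corner: pull open the drawer in the top tier of the blue stack, put every loose flattened willow chew ball that lies on the worktop into it and push the drawer fully shut. Lay the slicker brush flat inside the low blue tub with its pins up, set the lid (it lies on top of the stack) squarely on the tub so that it seats all round, and swing the grey clamp down until it lies flat on the lid. Leave the drip bottle, the treat dish and the tin standing where they are.

Things in the scene. Friction and masses are not known exactly. Their poses are not given: they have to be found in the camera images.
- drawer (a joint): the drawer that forms the top tier of the pastel blue three-tier stack: m pulled out, 0 fully shut, 0.135 at the stop. It slides level towards the robot, along -x of stack_top, with about 1.5 N of friction, and stays where it is left
- stack_top (a point): centre of the flat top (170 mm above the worktop) of the stack of three tiers, which is fixed, 190 mm deep (its x) and 300 mm wide (its y); +x of the point points from the drawer front to the back. The two lower tiers are open trays with their own stock, not part of the job
- drawer_handle (a point): middle of the drawer's handle, a level steel bar 10 mm thick and 110 mm long along the stack's y, its axis 40 mm in front of the drawer front and 18 mm below the stack's top; it moves with the drawer. The upper edge of the drawer front is 6 mm below the stack's top
- drawer_in (a point): centre of the drawer's inner floor (101 mm above the worktop; moves with the drawer, axes as stack_top). Inside 158 mm deep (x -79 to 79 mm) and 270 mm wide (y -135 to 135 mm); side and back walls 46 mm high, front 63 mm high above the floor; 63 mm free height under the stack's top. The stack's front face lies above the drawer's x = 48 mm when pulled out 0.135, so the drawer is open to above from x -79 to 48 mm
- tub_in (a point): centre of the inner floor of the low open tub (fixed, pastel blue, 5 mm floor and walls, outside 130 mm along its x, 200 mm along its y, 60 mm high; inside 120 x 190 mm, the floor 5 mm and the rim 60 mm above the worktop)
- clamp_hinge (a point): hinge axis of the tub's clamp, at the middle of the tub's -y end (114 mm from the tub's centre, 73.5 mm above the worktop); the axis runs along the tub's x. Axes as tub_in
- clamp_tip (a point): free end of the clamp: a grey plastic lever 30 mm wide and 9 mm thick whose end lies 82 mm from the hinge axis, on the lever's mid-plane
- clamp (a joint): angle of the clamp lever in rad: 0 = down, lying level 1 mm over the lid's plate and pointing from the tub's -y end to the lid's middle (it stops there, 18 mm short of the knob); 1.57 = straight up; 1.9 = its stop, leaning outward to the tub's -y. A stiff hinge (about 0.07 N m): it stays where it is left and is shut by pushing
- lid_knob (a point): centre of the square knob (28 x 28 mm, 34 mm high) in the middle of the tub's loose lid. Axes of the lid: x along its 130 mm side, y along its 200 mm side. The knob's centre is 33 mm above the lid's underside and 17 mm above the plate. At first the lid lies flat on top of the stack; either way round fits
- lid_plate (a point): centre of the underside of the lid's plate (130 x 200 x 8 mm), the face that rests on the tub's rim; below it a plug of 110 x 180 mm, 8 mm deep, goes inside the tub's walls with 5 mm of play all round. When seated it is directly above tub_in, 55 mm up
- lid: the loose lid of the tub (about 160 g); origin at the centre of the plug's underside
- brush_c (a point): centre of the orange slicker brush, half-way up its handle: 145 mm long along its x (-72.5 to 72.5 mm), lying on its back with the pins up; a handle 26 mm wide and 24 mm high from x -72.5 to 17.5 mm, then a head 62 mm wide (y), 15 mm thick with pins to 26 mm, to x 72.5 mm. This point is 12 mm above its underside; balances near x +4 mm. It fits the tub lengthwise only
- brush: the same brush; origin on its underside below brush_c
- bottle: empty glass drip bottle standing on the worktop, 62 mm across, 196 mm high; origin at the centre of its underside; not part of the job
- dish: white ceramic treat dish, 90 mm across, 35 mm high; origin at the centre of its underside; not part of the job
- tin: steel treat tin, 80 mm across, 100 mm high; origin at the centre of its underside; not part of the job
- ball0_c (a point): centre of a woven willow chew ball pressed flat like a bun, 60 mm across and 36 mm high with flats (50 mm across) below and above, about 35 g, lying on its flat on the worktop; two to four such balls are there, the others absent
- ball1_c (a point): centre of a woven willow chew ball pressed flat like a bun, 60 mm across and 36 mm high with flats (50 mm across) below and above, about 35 g, lying on its flat on the worktop; two to four such balls are there, the others absent
- ball2_c (a point): centre of a woven willow chew ball pressed flat like a bun, 60 mm across and 36 mm high with flats (50 mm across) below and above, about 35 g, lying on its flat on the worktop; two to four such balls are there, the others absent
- ball3_c (a point): centre of a woven willow chew ball pressed flat like a bun, 60 mm across and 36 mm high with flats (50 mm across) below and above, about 35 g, lying on its flat on the worktop; two to four such balls are there, the others absent
There are look-alikes about, which are no part of the job. Leave any red look-alike of the part that bears ball1_c alone. Of the things that look like the lid, the larger one is meant.

How it is judged:
On the way, in this order (a step that is already met when the one before it is completed fails the run):
1. the drawer has been pulled open by at least 6 cm (value of joint drawer above 0.06 m), for 0.1 s.
2. every ball is in the drawer (x of ball0_c in the frame of drawer_in between -0.075 and 0.078 m and y of ball0_c in the frame of drawer_in between -0.135 and 0.135 m and z of ball0_c in the frame of drawer_in between 0.008 and 0.04 m and x of ball1_c in the frame of drawer_in between -0.075 and 0.078 m and y of ball1_c in the frame of drawer_in between -0.135 and 0.135 m and z of ball1_c in the frame of drawer_in between 0.008 and 0.04 m and x of ball2_c in the frame of drawer_in between -0.075 and 0.078 m and y of ball2_c in the frame of drawer_in between -0.135 and 0.135 m and z of ball2_c in the frame of drawer_in between 0.008 and 0.04 m and x of ball3_c in the frame of drawer_in between -0.075 and 0.078 m and y of ball3_c in the frame of drawer_in between -0.135 and 0.135 m and z of ball3_c in the frame of drawer_in between 0.008 and 0.04 m), for 0.2 s.
3. the drawer is fully shut with every ball in it (all of step 2 and value of joint drawer below 0.005 m), for 0.2 s.
At the end, for the whole second after the job is handed in: Drawer out by less than 5 mm with every present ball inside it; brush in the tub, lying flat (within 14 degrees, pins up); lid seated on the tub's rim, its plate within 3.5 mm of the rim's height, level within 3 degrees and within 9 mm of centred; clamp within 0.08 rad of down; lid and brush at rest (all of step 3 and x of brush_c in the frame of tub_in between -0.06 and 0.06 m and y of brush_c in the frame of tub_in between -0.095 and 0.095 m and z of brush_c in the frame of tub_in between 0 and 0.022 m and angle between brush_c's own z axis and vertical below 0.25 rad and x of lid_plate in the frame of tub_in between -0.009 and 0.009 m and y of lid_plate in the frame of tub_in between -0.009 and 0.009 m and z of lid_plate in the frame of tub_in between 0.05 and 0.0585 m and angle between lid_plate's own z axis and vertical below 0.05 rad and value of joint clamp below 0.08 rad and linear speed of each of lid, brush below 0.02 m/s); the robot touches nothing.
It fails at once if the bottle is knocked over or pushed more than 3 cm from its place (distance of bottle from where it was at the start of the episode above 0.03 m or angle between bottle's own z axis and vertical above 0.4 rad).
It fails at once if the dish is knocked over or pushed more than 3 cm from its place (distance of dish from where it was at the start of the episode above 0.03 m or angle between dish's own z axis and vertical above 0.4 rad).
It fails at once if the tin is knocked over or pushed more than 3 cm from its place (distance of tin from where it was at the start of the episode above 0.03 m or angle between tin's own z axis and vertical above 0.4 rad).
Of ball0, ball1, ball2, ball3 only 2 to 4 are there at a start; the rules pass over those that are not, and their reading is None.
At some moment in a run one of ball0, ball1, ball2, ball3, brush may be knocked a few centimetres aside while the robot is not near it.
It also fails if it takes over 210 s, if anything falls off the work surface, if the arm or the gripper's body presses on something with over 40 N, if the wrist force passes 120 N, or if a joint passes its speed limit or range.

ROBOT

A 6-joint arm with a two-finger parallel gripper is mounted at the origin on the work surface. World frame = base frame: x ahead of the robot, y to its left, z up, the work surface at z = 0. Lengths are in m, angles in rad, forces in N, time in s.
With the tool pointing down it reaches from about 0.275 to 0.75 m from the base axis. Payload 10.2 kg.
Tool frame: the origin (TCP) lies at the very end of the fingers, on their centre line; the grasp point (between the pads) lies 19 mm behind it; z points along the fingers, y is the line along which they close (so a half turn about z gives the same grasp; the last joint's range is limited). The gripper opens to 88 mm and grips with 3 to 60 N. Pads are 18 mm wide; open, the fingers measure 123 mm over their backs; the gripper's body (75 mm by 187 mm) begins 45 mm behind the grasp point.
Start: joints at [-1.487, 0.313, 1.498, -0, 1.331, -0.223], TCP at [0.159, -0.5, 0.239] pointing down, gripper open.
Joint ranges: [-2.94, 2.94], [-0.97, 2.17], [0.19, 2.56], [-1.23, 4.37], [0.02, 3.11], [-2.88, 2.88]. Speed limits (rad/s): [2.39, 2.39, 3.01, 3.14, 3.14, 3.14].

INTERFACE

Orientations are given as a unit quaternion [w, x, y, z].
In Python, from rig import robot gives the robot as it stands.
- The arm moves only by the tool carry_out, never from a script. Its argument "deltas" is a list of rows, each an object of numbers: "rx", "ry", "rz": the turn, a rotation vector about the tool's x, y, z in rad; "tx", "ty", "tz": the shift along the tool's x, y, z in cm; "grip": the finger opening in cm, from 0 to 8.81. In form: [{"rx": .., "ry": .., "rz": .., "tx": .., "ty": .., "tz": .., "grip": ..}, ...]. A call has 1 to 10 rows; each row shifts and turns the commanded pose from where the row before left it, along the tool's axes as they then stand; what a row does not reach is not made up. A row lasts 1/10 s, in which the tool goes at most 50 mm and 8.59 degrees, less where a joint would pass 70% of its speed; a pose out of reach is approached as far as the arm can. A call with a gripper value outside its range is refused whole. The fingers move at their own pace and stop on an object; "force" is the grip in N (left out, the last holds). Time passes only in rows, so rows that do not move let the fingers close. It gives the time, the measured TCP pose, the force, the opening and the grip force at its end, in the units of the state.
- robot.observe(): the state, without advancing time (a new reading comes with each control period).
- robot.grab_frame(name): name is "scene" or "top" or "wrist"; returns (picture, depth): 400x640x3 uint8, red, green, blue; 400x640 float32, m along the optical axis (not along the pixel's ray), 0 where there is no reading.
- robot.camera_params(name): a dict with "intrinsics" (3x3 intrinsics, pixels), "rvec" (rotation vector, rad) and "tvec" (3), from world to camera coordinates, as OpenCV has them; the wrist camera has in their place "mount" (4x4, takes a point from camera to tool coordinates, whose origin is the TCP and whose axes are the flange's). Camera axes: x right, y down, z forward; pixel columns grow to the right and rows downward; lengths in m; the calibration is good to about 2 mm. The wrist camera is an equidistant fisheye: a pixel r from the principal point sees the ray r / f radians off the axis. A picture is of the moment at which its call begins: read the wrist's pose just before it. camera_params takes no time and is no camera call.
- robot.job_done(): hands the job in; it is judged then, once.
The state is a dict: "clock": time; "q": joint angles; "qvel": joint speeds; "effort": joint torques, N m; "tcp_pos": TCP position; "tool_rot": TCP orientation; "force": force on the tool from outside, world axes, zero at the start; "ft_torque": the same for the moment, N m; "gripper_width": finger opening in m; "gripper_force": force on a finger pad.
Only numpy, scipy, OpenCV 4.12 (cv2) and the standard library are available. Lean on these libraries where they do the work, as an engineer would, in place of code of your own. Each camera call takes 0.05 s, during which the arm holds its last target. There are 200 camera calls.

## Working session

There is one attempt and no reset: what is moved stays moved. The work goes in short steps, Python scripts to look and compute and a tool call to move; the robot and the scene stay as the last step left them, time stands still between calls to the robot, and variables do not carry over. Pictures are saved under pics/ and viewed, at most 14 in all, crops included, and the job is handed in when it is done.

Besides the shell and the picture viewer there is one more tool, called after "Request:" by a JSON object that holds its "op" and its "data", one argument or row to a line. carry_out: Moves the arm, as the interface text tells. Its arguments: {"type":"object","properties":{"deltas":{"type":"array","items":{"type":"object","properties":{"rx":{"type":"number"},"ry":{"type":"number"},"rz":{"type":"number"},"tx":{"type":"number"},"ty":{"type":"number"},"tz":{"type":"number"},"grip":{"type":"number"}}}},"force":{"type":"number"}},"required":["deltas"]}

```bash
mkdir -p pics; ls
cat > h.py <<'E'
import numpy as np,cv2
from rig import robot
from scipy.spatial.transform import Rotation as R
def grab(n,save=None):
    s=robot.observe(); p,d=robot.grab_frame(n)
    if save: cv2.imwrite(f'pics/{save}.png',p[:,:,::-1]); np.save(f'pics/{save}.npy',d); 
    return s,p,d
def cam(n):
    c=robot.camera_params(n); M=R.from_rotvec(np.ravel(c['rvec'])).as_matrix(); return np.array(c['intrinsics']),M,np.ravel(c['tvec'])
def cloud(n,d):
    K,M,t=cam(n); v,u=np.mgrid[:400,:640]
    P=np.stack([(u-K[0,2])/K[0,0]*d,(v-K[1,2])/K[1,1]*d,d],-1)
    W=(P-t)@M; W[d==0]=np.nan; return W
E
python3 - <<'E'
from h import *
for n in('scene','top'):
    s,p,d=grab(n,n+'0'); np.save(f'pics/{n}0w.npy',cloud(n,d)); print(n,cam(n))
print(robot.observe()); print(robot.camera_params('wrist'))
E
```

```text
pics
scene (array([[511.37748791,   0.        , 317.37050897],
       [  0.        , 511.37748791, 197.74808489],
       [  0.        ,   0.        ,   1.        ]]), array([[ 0.85168411,  0.52405307, -0.00159976],
       [ 0.35004851, -0.57116068, -0.74245641],
       [-0.39000028,  0.63177833, -0.66989247]]), array([-0.46482179, -0.08969572,  2.09117415]))
top (array([[365.29779873,   0.        , 315.3179748 ],
       [  0.        , 365.29779873, 195.51078402],
       [  0.        ,   0.        ,   1.        ]]), array([[-0.01524373, -0.99987576,  0.00401109],
       [-0.99318303,  0.0146778 , -0.11563753],
       [ 0.11556429, -0.0057465 , -0.99328338]]), array([0.0255971 , 0.56208284, 1.14260492]))
{'clock': 0.1, 'q': array([-1.48738964e+00,  3.13394025e-01,  1.49827888e+00,  8.85124277e-08,
        1.33100106e+00, -2.23385281e-01]), 'qvel': array([-0.00010939, -0.00183724, -0.0015412 , -0.00173892, -0.00096402,
        0.00041389]), 'effort': array([ 2.63433481e-03, -4.02811897e+01, -2.52643740e+01,  6.95472909e-02,
        3.42300825e-02, -7.03476803e-05]), 'tcp_pos': array([ 0.15853049, -0.50029233,  0.23824927]), 'tool_rot': array([-5.39328871e-04,  9.88257745e-01,  1.52795084e-01,  3.78520931e-05]), 'force': array([ 0.51824925, -0.3518444 , -0.87219108]), 'ft_torque': array([-0.02393172,  0.03789538,  0.04069776]), 'gripper_force': 0.0, 'gripper_width': 0.08806260009968356}
{'intrinsics': array([[309.70691629,   0.        , 312.23075341],
       [  0.        , 309.70691629, 199.24573098],
       [  0.        ,   0.        ,   1.        ]]), 'mount': array([[-5.69522422e-04, -9.59572864e-01, -2.81459755e-01,
         7.29936674e-02],
       [ 9.99999837e-01, -5.33600162e-04, -2.04271096e-04,
         2.88092805e-04],
       [ 4.58260299e-05, -2.81459825e-01,  9.59573012e-01,
        -1.46259939e-01],
       [ 0.00000000e+00,  0.00000000e+00,  0.00000000e+00,
         1.00000000e+00]])}
```

View pics/scene0.png

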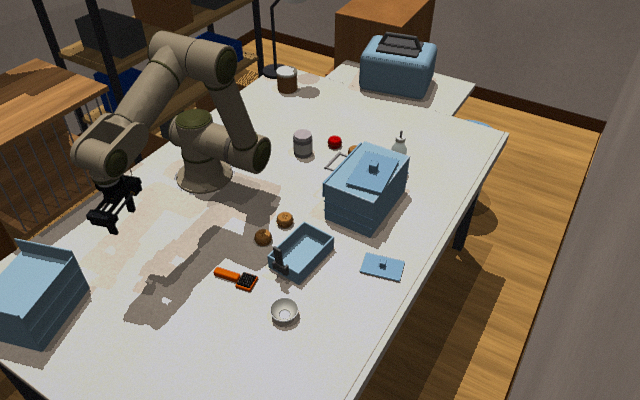

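View pics/top0.png

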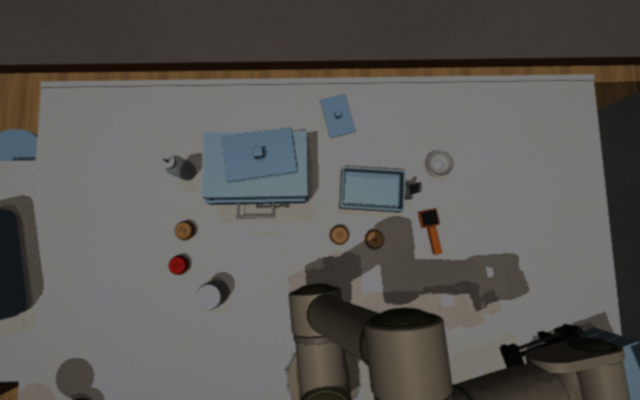

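The top view shows three balls, at (184,230), (339,235) and (374,239). The red look-alike is at (178,265), the stack at (255,165) with the large lid on it, and the tub at (372,188) with its clamp at (412,187). The brush is at (430,230), and the dish, tin and bottle are visible too. Next I'll measure these from both depth views.

```bash
cat > m.py <<'E'
from h import *
def rect(W,mask):
    P=W[mask][:,:2].astype(np.float32); return cv2.minAreaRect(P)
def box(u0,v0,u1,v1):
    m=np.zeros((400,640),bool); m[v0:v1,u0:u1]=1; return m
E
python3 - <<'E'
from m import *
W=np.load('pics/top0w.npy'); S=np.load('pics/scene0w.npy'); z=W[...,2]
T=cv2.imread('pics/top0.png')
for n,c in dict(b0=(184,230),b1=(339,235),b2=(374,239),red=(178,265)).items():
    m=box(c[0]-16,c[1]-16,c[0]+17,c[1]+17)&(z>.030)&(z<.045); P=W[m]; print(n,len(P),np.median(P,0).round(4),((P.max(0)+P.min(0))/2).round(4),np.ptp(P,axis=0).round(3))
    m=np.hypot(S[...,0]-P[:,0].mean(),S[...,1]-P[:,1].mean())<.045; Q=S[m&(S[...,2]>.028)&(S[...,2]<.045)]; print('  scene',len(Q),np.median(Q,0).round(4) if len(Q) else 0)
def r(n,m,W=W): 
    if m.sum()<5: print(n,'few',m.sum());return
    a=rect(W,m); print(n,m.sum(),np.round(a[0],4),np.round(a[1],4),round(a[2],2),'z',np.median(W[m][:,2]).round(4))
st=box(190,120,320,212)
r('stack',st&(z>.16)&(z<.177)); r('lid',st&(z>.18)&(z<.205)); r('knob',st&(z>.21))
r('handle',box(225,203,295,225)&(z>.12)&(z<.17))
tb=box(330,155,408,220); r('tubrim',tb&(z>.052)&(z<.068)); r('tubfl',tb&(z<.02)&(z>0)&box(345,172,400,206))
r('clamp',box(404,170,425,202)&(z>.075)); 
r('brush',box(410,200,450,262)&(z>.010)&(z<.05)); r('brushhandle',box(425,226,450,262)&(z>.012)&(z<.05)); r('head',box(410,200,445,226)&(z>.008)&(z<.05))
r('dish',box(420,145,460,180)&(z>.025)); r('tin',box(190,280,226,312)&(z>.08)); r('bottle',box(155,145,195,185)&(z>.1)); r('smalllid',box(315,90,360,140)&(z>.008)&(z<.04))
sz=S[...,2]; near=lambda x0,x1,y0,y1:(S[...,0]>x0)&(S[...,0]<x1)&(S[...,1]>y0)&(S[...,1]<y1)
print('scene'); r('stack',(sz>.16)&(sz<.177)&near(.4,.9,0,.5),S); r('lid',(sz>.18)&(sz<.205)&near(.4,.9,0,.5),S); r('tubrim',(sz>.052)&(sz<.068)&near(.4,.75,-.3,.05),S)
r('knob',(sz>.212)&(sz<.24)&near(.4,.9,0,.5),S); r('clamp',(sz>.08)&(sz<.2)&near(.45,.75,-.4,-.17),S)
r('brush',(sz>.008)&(sz<.05)&near(.3,.55,-.4,-.24),S)
r('bottle',(sz>.1)&near(.45,.7,.3,.5),S); r('tin',(sz>.08)&(sz<.12)&near(.15,.4,.2,.4),S)
# any other orange
for nm,WW in(('top0',W),('scene0',S)):
    I=cv2.cvtColor(cv2.imread(f'pics/{nm}.png'),cv2.COLOR_BGR2HSV); m=(I[...,0]>5)&(I[...,0]<20)&(I[...,1]>110)&(WW[...,2]>.01)&(WW[...,2]<.06)
    n,l,s,c=cv2.connectedComponentsWithStats(m.astype(np.uint8)); print(nm,[(c[i].round(),s[i,4],np.nanmedian(WW[l==i],0).round(3)) for i in range(1,n) if s[i,4]>15])
E
```

```text
b0 253 [0.4582 0.4374 0.0364] [0.4585 0.4381 0.0365] [0.057 0.055 0.012]
  scene 32 [0.4478 0.4328 0.0394]
b1 253 [ 0.4377 -0.0563  0.0364] [ 0.4366 -0.0577  0.0372] [0.054 0.055 0.014]
  scene 153 [ 0.4421 -0.0605  0.0372]
b2 252 [ 0.4207 -0.1693  0.0364] [ 0.4222 -0.1685  0.0361] [0.054 0.054 0.012]
  scene 169 [ 0.4278 -0.1732  0.0375]
red 258 [0.3496 0.4532 0.0366] [0.349  0.454  0.0366] [0.056 0.053 0.013]
  scene 96 [0.3566 0.4501 0.0378]
stack 3979 [0.6223 0.1913] [0.2312 0.3007] 0.37 z 0.1706
lid 3053 [0.6658 0.1765] [0.1307 0.2009] 7.44 z 0.1866
knob 111 [0.6658 0.176 ] [0.0279 0.0279] 7.99 z 0.2201
handle 230 [0.5107 0.209 ] [0.1454 0.0437] 89.31 z 0.1559
tubrim 434 [ 0.5795 -0.1685] [0.2078 0.1309] 85.56 z 0.0603
tubfl 1816 [ 0.5859 -0.1708] [0.1802 0.111 ] 88.59 z 0.0057
clamp 139 [ 0.571  -0.2793] [0.0199 0.0473] 83.52 z 0.1223
brush 563 [ 0.442  -0.3588] [0.1444 0.0618] 9.98 z 0.0203
brushhandle 250 [ 0.4183 -0.3635] [0.0948 0.0337] 15.21 z 0.0241
head 306 [ 0.4864 -0.3509] [0.0547 0.0618] 9.98 z 0.0184
dish 191 [ 0.6632 -0.391 ] [0.0862 0.0873] 64.41 z 0.0342
tin 594 [
[... 845 characters left out ...]
([374., 239.]), np.int32(249), array([ 0.421, -0.167,  0.036]))]
scene0 [(array([425.,  35.]), np.int32(67), array([0.281, 1.64 , 0.035])), (array([347.,  54.]), np.int32(224), array([0.007, 1.187, 0.035])), (array([286.,  87.]), np.int32(166), array([-0.072,  0.714,  0.036])), (array([ 41., 183.]), np.int32(5427), array([-0.496, -0.386,  0.023])), (array([ 74., 137.]), np.int32(30), array([-0.648, -0.109,  0.022])), (array([351., 148.]), np.int32(28), array([0.447, 0.43 , 0.039])), (array([284., 219.]), np.int32(197), array([ 0.446, -0.065,  0.035])), (array([263., 237.]), np.int32(212), array([ 0.429, -0.177,  0.035])), (array([232., 277.]), np.int32(299), array([ 0.437, -0.367,  0.022]))]
```

Depth heights agree with the text: balls .036, rim .060, stack .170, knob top .220. Now I'll refine the stack axis and handle, and start turning the tool.

Request:
{"op": "carry_out", "data": {
  "deltas": [
    {"rz": -0.14,"tz": -0.8},
    {"rz": -0.14,"tz": -0.8},
    {"rz": -0.14,"tz": -0.8},
    {"rz": -0.14,"tz": -0.8},
    {"rz": -0.14,"tz": -0.8},
    {"rz": -0.14,"tz": -0.8},
    {"rz": -0.14,"tz": -0.8},
    {"rz": -0.14,"tz": -0.8},
    {"rz": -0.144,"tz": -0.8}
  ]
}}

```text
$.deltas[0]: bad value
```

Run:
```python
from m import *
W=np.load('pics/top0w.npy'); z=W[...,2]
st=box(190,120,320,225)
for a,b in((.167,.176),(.158,.1665),(.145,.158)):
    m=st&(z>a)&(z<b); P=W[m]; print(a,m.sum())
    for y in np.arange(.03,.36,.03):
        q=P[abs(P[:,1]-y)<.012]
        if len(q): print('  y%.2f x %.3f..%.3f'%(y,q[:,0].min(),q[:,0].max()))
m=st&(z>.145)&(z<.158)&(W[...,0]<.52); print(rect(W,m))
m=st&(z>.167)&(z<.176);P=W[m]
for x in np.arange(.55,.72,.03):
    q=P[abs(P[:,0]-x)<.01]; print('x%.2f y %.3f..%.3f'%(x,q[:,1].min(),q[:,1].max()))
m=box(330,155,425,220)&(z>.057)&(z<.066)&(W[...,1]>-.268);P=W[m]
print(rect(W,m))
for y in np.arange(-.25,-.08,.03):
    q=P[abs(P[:,1]-y)<.012]; print('tub y%.2f x %.3f..%.3f'%(y,q[:,0].min(),q[:,0].max()))
for x in np.arange(.54,.63,.03):
    q=P[abs(P[:,0]-x)<.012]; print('tub x%.2f y %.3f..%.3f'%(x,q[:,1].min(),q[:,1].max()))
```

```text
0.167 3616
  y0.03 x 0.548..0.603
  y0.06 x 0.534..0.736
  y0.09 x 0.538..0.735
  y0.12 x 0.535..0.610
  y0.15 x 0.533..0.607
  y0.18 x 0.536..0.737
  y0.21 x 0.548..0.737
  y0.24 x 0.534..0.735
  y0.27 x 0.532..0.736
  y0.30 x 0.532..0.736
  y0.33 x 0.546..0.737
0.158 365
  y0.03 x 0.607..0.614
  y0.06 x 0.532..0.734
  y0.09 x 0.533..0.707
  y0.12 x 0.533..0.607
  y0.15 x 0.491..0.602
  y0.18 x 0.488..0.597
  y0.21 x 0.489..0.568
  y0.24 x 0.489..0.538
  y0.27 x 0.532..0.595
  y0.30 x 0.532..0.728
  y0.33 x 0.533..0.737
0.145 203
  y0.03 x 0.548..0.625
  y0.06 x 0.533..0.548
  y0.09 x 0.533..0.533
  y0.15 x 0.488..0.532
  y0.18 x 0.488..0.533
  y0.21 x 0.489..0.533
  y0.24 x 0.489..0.530
  y0.30 x 0.532..0.532
  y0.33 x 0.531..0.547
((0.5046123266220093, 0.1909601092338562), (0.10897709429264069, 0.031943179666996), 89.26290893554688)
x0.55 y 0.041..0.340
x0.58 y 0.041..0.340
x0.61 y 0.041..0.341
x0.64 y 0.043..0.341
x0.67 y 0.043..0.340
x0.70 y 0.042..0.340
((0.5796210765838623, -0.16692247986793518), (0.20461270213127136, 0.13090257346630096), 85.56136322021484)
tub y-0.25 x 0.509..0.637
tub y-0.22 x 0.510..0.641
tub y-0.19 x 0.513..0.641
tub y-0.16 x 0.517..0.645
tub y-0.13 x 0.517..0.649
tub y-0.10 x 0.521..0.649
tub x0.54 y -0.267..-0.063
tub x0.57 y -0.268..-0.063
tub x0.60 y -0.267..-0.067
```

Request:
{"op": "carry_out", "data": {
  "deltas": [
    {"rx": 0,"ry": 0,"rz": -0.14,"tx": 0,"ty": 0,"tz": -0.8,"grip": 3.2},
    {"rx": 0,"ry": 0,"rz": -0.14,"tx": 0,"ty": 0,"tz": -0.8,"grip": 3.2},
    {"rx": 0,"ry": 0,"rz": -0.14,"tx": 0,"ty": 0,"tz": -0.8,"grip": 3.2},
    {"rx": 0,"ry": 0,"rz": -0.14,"tx": 0,"ty": 0,"tz": -0.8,"grip": 3.2},
    {"rx": 0,"ry": 0,"rz": -0.14,"tx": 0,"ty": 0,"tz": -0.8,"grip": 3.2},
    {"rx": 0,"ry": 0,"rz": -0.14,"tx": 0,"ty": 0,"tz": -0.8,"grip": 3.2},
    {"rx": 0,"ry": 0,"rz": -0.14,"tx": 0,"ty": 0,"tz": -0.8,"grip": 3.2},
    {"rx": 0,"ry": 0,"rz": -0.14,"tx": 0,"ty": 0,"tz": -0.8,"grip": 3.2},
    {"rx": 0,"ry": 0,"rz": -0.144,"tx": 0,"ty": 0,"tz": -0.8,"grip": 3.2}
  ]
}}

```text
clock: 1.0
tcp_pos: [0.1585, -0.5004, 0.3107]
tool_rot: [-0.0, 0.705, 0.709, 0.0]
force: [-0.1, -0.3, 1.1]
gripper_width: 0.032
gripper_force: 0.0
```

Request:
{"op": "carry_out", "data": {
  "deltas": [
    {"rx": 0,"ry": 0,"rz": 0,"tx": 4.32,"ty": 2.09,"tz": 0,"grip": 3.2},
    {"rx": 0,"ry": 0,"rz": 0,"tx": 4.32,"ty": 2.09,"tz": 0,"grip": 3.2},
    {"rx": 0,"ry": 0,"rz": 0,"tx": 4.32,"ty": 2.09,"tz": 0,"grip": 3.2},
    {"rx": 0,"ry": 0,"rz": 0,"tx": 4.32,"ty": 2.09,"tz": 0,"grip": 3.2},
    {"rx": 0,"ry": 0,"rz": 0,"tx": 4.32,"ty": 2.09,"tz": 0,"grip": 3.2},
    {"rx": 0,"ry": 0,"rz": 0,"tx": 4.32,"ty": 2.09,"tz": 0,"grip": 3.2},
    {"rx": 0,"ry": 0,"rz": 0,"tx": 4.32,"ty": 2.09,"tz": 0,"grip": 3.2},
    {"rx": 0,"ry": 0,"rz": 0,"tx": 4.32,"ty": 2.09,"tz": 0,"grip": 3.2}
  ]
}}

```text
clock: 1.8
tcp_pos: [0.326, -0.153, 0.3107]
tool_rot: [0.0, 0.707, 0.707, 0.0]
force: [1.3, 0.5, 1.2]
gripper_width: 0.0324
gripper_force: 0.0
```

Request:
{"op": "carry_out", "data": {
  "deltas": [
    {"rx": 0,"ry": 0,"rz": 0,"tx": 4.32,"ty": 2.09,"tz": 0,"grip": 3.2},
    {"rx": 0,"ry": 0,"rz": 0,"tx": 4.32,"ty": 2.09,"tz": 0,"grip": 3.2},
    {"rx": 0,"ry": 0,"rz": 0,"tx": 4.32,"ty": 2.09,"tz": 0,"grip": 3.2},
    {"rx": 0,"ry": 0,"rz": 0,"tx": 4.32,"ty": 2.09,"tz": 0,"grip": 3.2},
    {"rx": 0,"ry": 0,"rz": 0,"tx": 4.32,"ty": 2.09,"tz": 0,"grip": 3.2},
    {"rx": 0,"ry": 0,"rz": 0,"tx": 4.32,"ty": 2.09,"tz": 0,"grip": 3.2},
    {"rx": 0,"ry": 0,"rz": 0,"tx": 4.32,"ty": 2.09,"tz": 0,"grip": 3.2},
    {"rx": 0,"ry": 0,"rz": 0,"tx": 4.32,"ty": 2.09,"tz": 0,"grip": 3.2},
    {"rx": 0,"ry": 0,"rz": 0,"tx": 0,"ty": 0,"tz": 0,"grip": 3.2},
    {"rx": 0,"ry": 0,"rz": 0,"tx": 0,"ty": 0,"tz": 0,"grip": 3.2}
  ]
}}

```text
clock: 2.8
tcp_pos: [0.4927, 0.1911, 0.31]
tool_rot: [-0.0, 0.707, 0.708, -0.001]
force: [1.1, -0.5, 0.3]
gripper_width: 0.0316
gripper_force: 0.0
```

Run:
```python
from h import *
s,p,d=grab('wrist','w1'); print(s['tcp_pos'],s['tool_rot'],s['q'].round(2))
```

```text
[0.49273052 0.19106928 0.30996142] [-3.90438450e-04  7.06535148e-01  7.07677467e-01 -7.31557183e-04] [ 0.15  0.28  1.36 -0.    1.51  0.15]
```

View pics/w1.png

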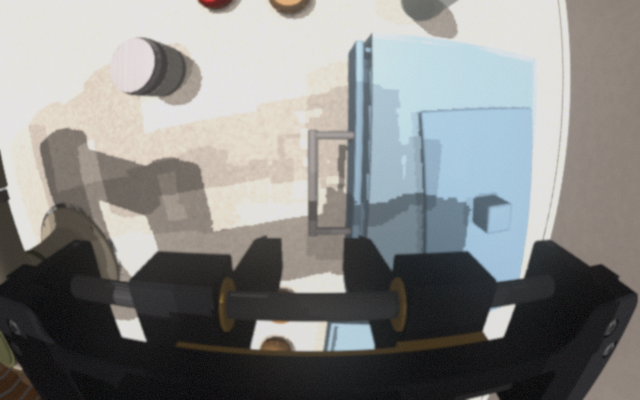

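The handle bar at column 313 lies midway between the fingers (270 and 355), so the x alignment holds. Next: lower, grip and pull.

Request:
{"op": "carry_out", "data": {
  "deltas": [
    {"rx": 0,"ry": 0,"rz": 0,"tx": 0,"ty": 0,"tz": 4,"grip": 3.2},
    {"rx": 0,"ry": 0,"rz": 0,"tx": 0,"ty": 0,"tz": 4,"grip": 3.2},
    {"rx": 0,"ry": 0,"rz": 0,"tx": 0,"ty": 0,"tz": 4,"grip": 3.2},
    {"rx": 0,"ry": 0,"rz": 0,"tx": 0,"ty": 0,"tz": 3,"grip": 3.2},
    {"rx": 0,"ry": 0,"rz": 0,"tx": 0,"ty": 0,"tz": 2,"grip": 3.2},
    {"rx": 0,"ry": 0,"rz": 0,"tx": 0,"ty": 0,"tz": 0,"grip": 0},
    {"rx": 0,"ry": 0,"rz": 0,"tx": 0,"ty": 0,"tz": 0,"grip": 0},
    {"rx": 0,"ry": 0,"rz": 0,"tx": 0,"ty": 0,"tz": 0,"grip": 0},
    {"rx": 0,"ry": 0,"rz": 0,"tx": 0,"ty": 0,"tz": 0,"grip": 0},
    {"rx": 0,"ry": 0,"rz": 0,"tx": 0,"ty": 0,"tz": 0,"grip": 0}
  ],
  "force": 20
}}

```text
clock: 3.85
tcp_pos: [0.4936, 0.1903, 0.1423]
tool_rot: [0.001, 0.707, 0.707, 0.001]
force: [-1.2, -2.6, 7.8]
gripper_width: 0.0091
gripper_force: 20.0
```

Request:
{"op": "carry_out", "data": {
  "deltas": [
    {"rx": 0,"ry": 0,"rz": 0,"tx": 0,"ty": -1.0,"tz": 0,"grip": 0},
    {"rx": 0,"ry": 0,"rz": 0,"tx": 0,"ty": -1.7,"tz": 0,"grip": 0},
    {"rx": 0,"ry": 0,"rz": 0,"tx": 0,"ty": -1.8,"tz": 0,"grip": 0},
    {"rx": 0,"ry": 0,"rz": 0,"tx": 0,"ty": -1.8,"tz": 0,"grip": 0},
    {"rx": 0,"ry": 0,"rz": 0,"tx": 0,"ty": -1.8,"tz": 0,"grip": 0},
    {"rx": 0,"ry": 0,"rz": 0,"tx": 0,"ty": -1.8,"tz": 0,"grip": 0},
    {"rx": 0,"ry": 0,"rz": 0,"tx": 0,"ty": -1.8,"tz": 0,"grip": 0},
    {"rx": 0,"ry": 0,"rz": 0,"tx": 0,"ty": -1.0,"tz": 0,"grip": 0},
    {"rx": 0,"ry": 0,"rz": 0,"tx": 0,"ty": -0.7,"tz": 0,"grip": 0},
    {"rx": 0,"ry": 0,"rz": 0,"tx": 0,"ty": 0,"tz": 0,"grip": 0}
  ]
}}

```text
clock: 4.85
tcp_pos: [0.3656, 0.1901, 0.1425]
tool_rot: [0.007, 0.707, 0.707, 0.007]
force: [41.0, -6.6, -24.0]
gripper_width: 0.0228
gripper_force: 20.0
```

Request:
{"op": "carry_out", "data": {
  "deltas": [
    {"rx": 0,"ry": 0,"rz": 0,"tx": 0,"ty": 0,"tz": 0,"grip": 3},
    {"rx": 0,"ry": 0,"rz": 0,"tx": 0,"ty": 0,"tz": 0,"grip": 3},
    {"rx": 0,"ry": 0,"rz": 0,"tx": 0,"ty": 0,"tz": 0,"grip": 3}
  ]
}}

```text
clock: 5.15
tcp_pos: [0.3622, 0.1901, 0.1422]
tool_rot: [0.004, 0.707, 0.707, 0.003]
force: [14.8, -7.3, -1.4]
gripper_width: 0.03
gripper_force: 7.4
```

Request:
{"op": "carry_out", "data": {
  "deltas": [
    {"rx": 0,"ry": 0,"rz": 0,"tx": 0,"ty": 0.5,"tz": 0,"grip": 4.2},
    {"rx": 0,"ry": 0,"rz": 0,"tx": 0,"ty": 0.3,"tz": 0,"grip": 4.2},
    {"rx": 0,"ry": 0,"rz": 0,"tx": 0,"ty": 0,"tz": 0,"grip": 4.2},
    {"rx": 0,"ry": 0,"rz": 0,"tx": 0,"ty": 0,"tz": -2,"grip": 4.2},
    {"rx": 0,"ry": 0,"rz": 0,"tx": 0,"ty": 0,"tz": -4,"grip": 4.2},
    {"rx": 0,"ry": 0,"rz": 0,"tx": 0,"ty": 0,"tz": -4,"grip": 4.2},
    {"rx": 0,"ry": 0,"rz": 0,"tx": 0,"ty": 0,"tz": -4,"grip": 4.2},
    {"rx": 0,"ry": 0,"rz": 0,"tx": 0,"ty": 0,"tz": -2,"grip": 8.8},
    {"rx": 0,"ry": 0,"rz": 0,"tx": 0,"ty": 0,"tz": 0,"grip": 8.8}
  ]
}}

```text
clock: 6.05
tcp_pos: [0.3674, 0.191, 0.303]
tool_rot: [0.001, 0.707, 0.707, 0.002]
force: [0.5, -0.1, -1.1]
gripper_width: 0.0559
gripper_force: 0.0
```

Run:
```python
from m import *
s,p,d=grab('top','top1'); print(s['force'],s['tcp_pos'])
W=cloud('top',d); z=W[...,2]
cv2.imwrite('pics/top1c.png',cv2.resize(p[100:300,140:460,::-1],None,fx=2.2,fy=2.2))
# drawer inner floor / front edge
for y in (.07,.10,.13,.25,.28,.31):
    m=(abs(W[...,1]-y)<.01)&(W[...,0]>.33)&(W[...,0]<.56); P=W[m]
    a=P[(P[:,2]>.155)&(P[:,2]<.168)]; f=P[(P[:,2]>.09)&(P[:,2]<.11)]; print(y,'edge x',a[:,0].min().round(3) if len(a) else 0,a[:,0].max().round(3) if len(a) else 0,'floor',f[:,0].min().round(3) if len(f) else 0,f[:,0].max().round(3) if len(f) else 0,np.median(f[:,2]).round(4) if len(f) else 0)
```

```text
[ 0.48089471 -0.06322527 -1.06154308] [0.36737179 0.19101283 0.30297048]
0.07 edge x 0.413 0.558 floor 0.421 0.554 0.1021
0.1 edge x 0.414 0.558 floor 0.422 0.555 0.1019
0.13 edge x 0.37 0.556 floor 0.422 0.555 0.1019
0.25 edge x 0.549 0.557 floor 0.427 0.554 0.1022
0.28 edge x 0.414 0.558 floor 0.428 0.554 0.1018
0.31 edge x 0.412 0.558 floor 0.422 0.554 0.1019
```

View pics/top1c.png

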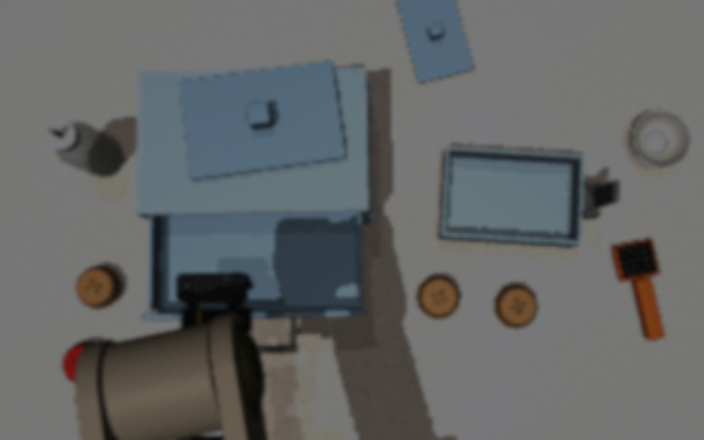

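The drawer started slightly ajar (bar at .493). It is now at its stop, with drawer_in at about (.500, .191) and the floor reading .102. Now for ball 1 at (.438, -.057).

Request:
{"op": "carry_out", "data": {
  "deltas": [
    {"rx": 0,"ry": 0,"rz": 0,"tx": -4.8,"ty": 1.4,"tz": 0,"grip": 8.8},
    {"rx": 0,"ry": 0,"rz": 0,"tx": -4.8,"ty": 1.4,"tz": 0,"grip": 8.8},
    {"rx": 0,"ry": 0,"rz": 0,"tx": -4.8,"ty": 1.4,"tz": 0,"grip": 8.8},
    {"rx": 0,"ry": 0,"rz": 0,"tx": -4.8,"ty": 1.4,"tz": 0,"grip": 8.8},
    {"rx": 0,"ry": 0,"rz": 0,"tx": -4.8,"ty": 1.4,"tz": 0,"grip": 8.8},
    {"rx": 0,"ry": 0,"rz": 0,"tx": -0.8,"ty": 0.1,"tz": 4.7,"grip": 8.8},
    {"rx": 0,"ry": 0,"rz": 0,"tx": 0,"ty": 0,"tz": 4.8,"grip": 8.8},
    {"rx": 0,"ry": 0,"rz": 0,"tx": 0,"ty": 0,"tz": 4.8,"grip": 8.8},
    {"rx": 0,"ry": 0,"rz": 0,"tx": 0,"ty": 0,"tz": 4.8,"grip": 8.8},
    {"rx": 0,"ry": 0,"rz": 0,"tx": 0,"ty": 0,"tz": 0,"grip": 8.8}
  ]
}}

```text
clock: 7.1
tcp_pos: [0.434, -0.0557, 0.1043]
tool_rot: [-0.006, 0.707, 0.707, -0.002]
force: [-0.0, -0.4, 0.2]
gripper_width: 0.0879
gripper_force: 0.0
```

Run:
```python
from m import *
s,p,d=grab('wrist','w2'); print(s['tcp_pos'],s['tool_rot'])
```

```text
[ 0.43398705 -0.05571964  0.10428767] [-0.00611069  0.70716746  0.70701533 -0.00248276]
```

View pics/w2.png

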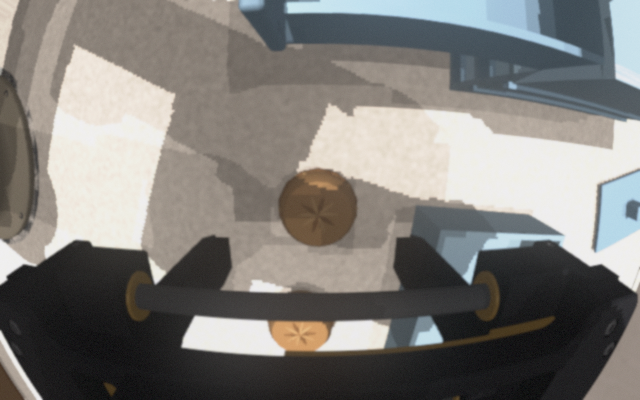

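The ball is at (318,207), centred between the fingers (230 and 400). I'll check its position from the wrist view.

```bash
cat >> h.py <<'E'
def wcloud(s,d):
    c=robot.camera_params('wrist'); K=np.array(c['intrinsics']); X=np.array(c['mount']); v,u=np.mgrid[:400,:640]
    a=(u-K[0,2])/K[0,0]; b=(v-K[1,2])/K[1,1]; r=np.hypot(a,b)+1e-9; t=np.tan(np.minimum(r,1.5))/r
    P=np.stack([a*t*d,b*t*d,d],-1)@X[:3,:3].T+X[:3,3]
    q=s['tool_rot']; M=R.from_quat([q[1],q[2],q[3],q[0]]).as_matrix(); W=P@M.T+s['tcp_pos']; W[d==0]=np.nan; return W
E
python3 - <<'E'
from m import *
s=robot.observe(); W=wcloud(s,np.load('pics/w2.npy')); m=box(270,160,365,250)&(W[...,2]>.025)&(W[...,2]<.05); P=W[m]; print(len(P),np.median(P,0),(P.max(0)+P.min(0))/2,np.ptp(P,axis=0))
E
```

```text
4566 [ 0.43976838 -0.05390905  0.03956249] [ 0.43965365 -0.05742606  0.03380915] [0.06055316 0.05869163 0.0175561 ]
```

Request:
{"op": "carry_out", "data": {
  "deltas": [
    {"rx": 0,"ry": 0,"rz": 0,"tx": -0.1,"ty": 0.5,"tz": 3,"grip": 8.8},
    {"rx": 0,"ry": 0,"rz": 0,"tx": 0,"ty": 0,"tz": 3,"grip": 8.8},
    {"rx": 0,"ry": 0,"rz": 0,"tx": 0,"ty": 0,"tz": 3,"grip": 8.8},
    {"rx": 0,"ry": 0,"rz": 0,"tx": 0,"ty": 0,"tz": 0.9,"grip": 8.8},
    {"rx": 0,"ry": 0,"rz": 0,"tx": 0,"ty": 0,"tz": 0,"grip": 4},
    {"rx": 0,"ry": 0,"rz": 0,"tx": 0,"ty": 0,"tz": 0,"grip": 4},
    {"rx": 0,"ry": 0,"rz": 0,"tx": 0,"ty": 0,"tz": 0,"grip": 4},
    {"rx": 0,"ry": 0,"rz": 0,"tx": 0,"ty": 0,"tz": 0,"grip": 4}
  ],
  "force": 12
}}

```text
clock: 7.95
tcp_pos: [0.4435, -0.0585, 0.0118]
tool_rot: [0.001, 0.707, 0.707, 0.0]
force: [-0.7, -0.8, 7.1]
gripper_width: 0.0585
gripper_force: 12.0
```

Request:
{"op": "carry_out", "data": {
  "deltas": [
    {"rx": 0,"ry": 0,"rz": 0,"tx": 0,"ty": 0,"tz": -3,"grip": 4},
    {"rx": 0,"ry": 0,"rz": 0,"tx": 0,"ty": 0,"tz": -5,"grip": 4},
    {"rx": 0,"ry": 0,"rz": 0,"tx": 0,"ty": 0,"tz": -5,"grip": 4},
    {"rx": 0,"ry": 0,"rz": 0,"tx": 0,"ty": 0,"tz": -5,"grip": 4},
    {"rx": 0,"ry": 0,"rz": 0,"tx": 4.1,"ty": 1.0,"tz": -2,"grip": 4},
    {"rx": 0,"ry": 0,"rz": 0,"tx": 4.1,"ty": 1.0,"tz": 0,"grip": 4},
    {"rx": 0,"ry": 0,"rz": 0,"tx": 4.1,"ty": 1.0,"tz": 0,"grip": 4},
    {"rx": 0,"ry": 0,"rz": 0,"tx": 4.1,"ty": 1.0,"tz": 0,"grip": 4},
    {"rx": 0,"ry": 0,"rz": 0,"tx": 0,"ty": 0,"tz": 0,"grip": 4},
    {"rx": 0,"ry": 0,"rz": 0,"tx": 0,"ty": 0,"tz": 0,"grip": 4}
  ]
}}

```text
clock: 8.95
tcp_pos: [0.4827, 0.1061, 0.211]
tool_rot: [0.0, 0.706, 0.708, -0.0]
force: [-0.1, 0.6, -1.0]
gripper_width: 0.0589
gripper_force: 12.0
```

Request:
{"op": "carry_out", "data": {
  "deltas": [
    {"rx": 0,"ry": 0,"rz": 0,"tx": 0,"ty": 0,"tz": 3.5,"grip": 4},
    {"rx": 0,"ry": 0,"rz": 0,"tx": 0,"ty": 0,"tz": 3.5,"grip": 4},
    {"rx": 0,"ry": 0,"rz": 0,"tx": 0,"ty": 0,"tz": 2.3,"grip": 4},
    {"rx": 0,"ry": 0,"rz": 0,"tx": 0,"ty": 0,"tz": 0,"grip": 7.2},
    {"rx": 0,"ry": 0,"rz": 0,"tx": 0,"ty": 0,"tz": 0,"grip": 7.2},
    {"rx": 0,"ry": 0,"rz": 0,"tx": 0,"ty": 0,"tz": 0,"grip": 7.2},
    {"rx": 0,"ry": 0,"rz": 0,"tx": 0,"ty": 0,"tz": 0,"grip": 7.2},
    {"rx": 0,"ry": 0,"rz": 0,"tx": 0,"ty": 0,"tz": -3,"grip": 7.2},
    {"rx": 0,"ry": 0,"rz": 0,"tx": 0,"ty": 0,"tz": -5,"grip": 7.2},
    {"rx": 0,"ry": 0,"rz": 0,"tx": 0,"ty": 0,"tz": -3,"grip": 8.8}
  ]
}}

```text
clock: 9.95
tcp_pos: [0.4835, 0.1057, 0.2317]
tool_rot: [0.002, 0.707, 0.707, 0.002]
force: [0.9, 0.1, -0.4]
gripper_width: 0.0779
gripper_force: 0.0
```

Request:
{"op": "carry_out", "data": {
  "deltas": [
    {"rx": 0,"ry": 0,"rz": 0,"tx": -4.6,"ty": -1.0,"tz": 0,"grip": 8.8},
    {"rx": 0,"ry": 0,"rz": 0,"tx": -4.6,"ty": -1.0,"tz": 0,"grip": 8.8},
    {"rx": 0,"ry": 0,"rz": 0,"tx": -4.6,"ty": -1.0,"tz": 0,"grip": 8.8},
    {"rx": 0,"ry": 0,"rz": 0,"tx": -4.6,"ty": -1.0,"tz": 0,"grip": 8.8},
    {"rx": 0,"ry": 0,"rz": 0,"tx": -4.6,"ty": -1.0,"tz": 0,"grip": 8.8},
    {"rx": 0,"ry": 0,"rz": 0,"tx": -4.5,"ty": -1.1,"tz": 0,"grip": 8.8},
    {"rx": 0,"ry": 0,"rz": 0,"tx": 0,"ty": 0,"tz": 5,"grip": 8.8},
    {"rx": 0,"ry": 0,"rz": 0,"tx": 0,"ty": 0,"tz": 5,"grip": 8.8},
    {"rx": 0,"ry": 0,"rz": 0,"tx": 0,"ty": 0,"tz": 2,"grip": 8.8},
    {"rx": 0,"ry": 0,"rz": 0,"tx": 0,"ty": 0,"tz": 0,"grip": 8.8}
  ]
}}

```text
clock: 10.95
tcp_pos: [0.4209, -0.1688, 0.1062]
tool_rot: [-0.002, 0.707, 0.707, -0.0]
force: [-0.3, 0.1, 1.5]
gripper_width: 0.0882
gripper_force: 0.0
```

```bash
cat > ball.py <<'E'
from m import *
import sys
s,p,d=grab('wrist','wb'+sys.argv[1]); W=wcloud(s,d); x,y=float(sys.argv[2]),float(sys.argv[3])
m=(np.hypot(W[...,0]-x,W[...,1]-y)<.06)&(W[...,2]>.022)&(W[...,2]<.05)&box(150,0,480,255); P=W[m]; print(s['tcp_pos'],len(P),(np.percentile(P,99,axis=0)+np.percentile(P,1,axis=0))/2,np.ptp(P,axis=0))
E
python3 ball.py 2 .4215 -.169
python3 - <<'E'
from m import *
s,p,d=grab('top','top2'); W=cloud('top',d); I=cv2.cvtColor(p,cv2.COLOR_RGB2HSV); m=(I[...,0]>5)&(I[...,0]<20)&(I[...,1]>90)&(W[...,2]<.15)&(W[...,2]>.01)
n,l,t,c=cv2.connectedComponentsWithStats(m.astype(np.uint8)); print([(c[i].round(),t[i,4],np.nanmedian(W[l==i],0).round(3)) for i in range(1,n) if t[i,4]>15])
E
```

```text
[ 0.42093042 -0.1687897   0.10620399] 4463 [ 0.42216198 -0.16798705  0.03060362] [0.06181248 0.05785439 0.01706223]
[(array([432., 232.]), np.int32(373), array([ 0.443, -0.36 ,  0.022])), (array([286., 220.]), np.int32(287), array([0.48 , 0.104, 0.138])), (array([184., 230.]), np.int32(272), array([0.458, 0.434, 0.036]))]
```

Request:
{"op": "carry_out", "data": {
  "deltas": [
    {"rx": 0,"ry": 0,"rz": 0,"tx": 0,"ty": 0.1,"tz": 3,"grip": 8.8},
    {"rx": 0,"ry": 0,"rz": 0,"tx": 0,"ty": 0,"tz": 3,"grip": 8.8},
    {"rx": 0,"ry": 0,"rz": 0,"tx": 0,"ty": 0,"tz": 3,"grip": 8.8},
    {"rx": 0,"ry": 0,"rz": 0,"tx": 0,"ty": 0,"tz": 1.0,"grip": 8.8},
    {"rx": 0,"ry": 0,"rz": 0,"tx": 0,"ty": 0,"tz": 0,"grip": 4},
    {"rx": 0,"ry": 0,"rz": 0,"tx": 0,"ty": 0,"tz": 0,"grip": 4},
    {"rx": 0,"ry": 0,"rz": 0,"tx": 0,"ty": 0,"tz": 0,"grip": 4},
    {"rx": 0,"ry": 0,"rz": 0,"tx": 0,"ty": 0,"tz": 0,"grip": 4}
  ],
  "force": 12
}}

```text
clock: 11.85
tcp_pos: [0.4235, -0.1697, 0.0088]
tool_rot: [0.001, 0.707, 0.707, 0.0]
force: [1.1, -0.7, 6.8]
gripper_width: 0.0585
gripper_force: 12.1
```

Request:
{"op": "carry_out", "data": {
  "deltas": [
    {"rx": 0,"ry": 0,"rz": 0,"tx": 0,"ty": 0,"tz": -3,"grip": 4},
    {"rx": 0,"ry": 0,"rz": 0,"tx": 0,"ty": 0,"tz": -5,"grip": 4},
    {"rx": 0,"ry": 0,"rz": 0,"tx": 0,"ty": 0,"tz": -5,"grip": 4},
    {"rx": 0,"ry": 0,"rz": 0,"tx": 0,"ty": 0,"tz": -5,"grip": 4},
    {"rx": 0,"ry": 0,"rz": 0,"tx": 4.5,"ty": 0.8,"tz": -2,"grip": 4},
    {"rx": 0,"ry": 0,"rz": 0,"tx": 4.5,"ty": 0.8,"tz": 0,"grip": 4},
    {"rx": 0,"ry": 0,"rz": 0,"tx": 4.5,"ty": 0.8,"tz": 0,"grip": 4},
    {"rx": 0,"ry": 0,"rz": 0,"tx": 4.5,"ty": 0.8,"tz": 0,"grip": 4},
    {"rx": 0,"ry": 0,"rz": 0,"tx": 4.5,"ty": 0.8,"tz": 0,"grip": 4},
    {"rx": 0,"ry": 0,"rz": 0,"tx": 4.5,"ty": 0.8,"tz": 0,"grip": 4}
  ]
}}

```text
clock: 12.85
tcp_pos: [0.4709, 0.1027, 0.2085]
tool_rot: [0.0, 0.707, 0.707, 0.0]
force: [-0.2, -1.0, -1.0]
gripper_width: 0.0589
gripper_force: 12.0
```

Request:
{"op": "carry_out", "data": {
  "deltas": [
    {"rx": 0,"ry": 0,"rz": 0,"tx": 4.5,"ty": 0.8,"tz": 0,"grip": 4},
    {"rx": 0,"ry": 0,"rz": 0,"tx": 4.5,"ty": 0.6,"tz": 0,"grip": 4},
    {"rx": 0,"ry": 0,"rz": 0,"tx": 0,"ty": 0,"tz": 0,"grip": 4},
    {"rx": 0,"ry": 0,"rz": 0,"tx": 0,"ty": 0,"tz": 0,"grip": 4}
  ]
}}

```text
clock: 13.25
tcp_pos: [0.4846, 0.1911, 0.2079]
tool_rot: [0.0, 0.706, 0.708, -0.0]
force: [0.1, -0.4, 0.2]
gripper_width: 0.0585
gripper_force: 12.0
```

Request:
{"op": "carry_out", "data": {
  "deltas": [
    {"rx": 0,"ry": 0,"rz": 0,"tx": 0,"ty": 0,"tz": 3.5,"grip": 4},
    {"rx": 0,"ry": 0,"rz": 0,"tx": 0,"ty": 0,"tz": 3.5,"grip": 4},
    {"rx": 0,"ry": 0,"rz": 0,"tx": 0,"ty": 0,"tz": 2.2,"grip": 4},
    {"rx": 0,"ry": 0,"rz": 0,"tx": 0,"ty": 0,"tz": 0,"grip": 7.2},
    {"rx": 0,"ry": 0,"rz": 0,"tx": 0,"ty": 0,"tz": 0,"grip": 7.2},
    {"rx": 0,"ry": 0,"rz": 0,"tx": 0,"ty": 0,"tz": 0,"grip": 7.2},
    {"rx": 0,"ry": 0,"rz": 0,"tx": 0,"ty": 0,"tz": 0,"grip": 7.2},
    {"rx": 0,"ry": 0,"rz": 0,"tx": 0,"ty": 0,"tz": -3,"grip": 7.2},
    {"rx": 0,"ry": 0,"rz": 0,"tx": 0,"ty": 0,"tz": -5,"grip": 7.2},
    {"rx": 0,"ry": 0,"rz": 0,"tx": 0,"ty": 0,"tz": -4,"grip": 8.8}
  ]
}}

```text
clock: 14.25
tcp_pos: [0.485, 0.1907, 0.2389]
tool_rot: [0.001, 0.707, 0.707, 0.001]
force: [0.3, -0.1, 0.1]
gripper_width: 0.0778
gripper_force: 0.0
```

Request:
{"op": "carry_out", "data": {
  "deltas": [
    {"rx": 0,"ry": 0,"rz": 0,"tx": 4.9,"ty": -0.5,"tz": 0,"grip": 8.8},
    {"rx": 0,"ry": 0,"rz": 0,"tx": 4.9,"ty": -0.5,"tz": 0,"grip": 8.8},
    {"rx": 0,"ry": 0,"rz": 0,"tx": 4.9,"ty": -0.5,"tz": 0,"grip": 8.8},
    {"rx": 0,"ry": 0,"rz": 0,"tx": 4.9,"ty": -0.5,"tz": 0,"grip": 8.8},
    {"rx": 0,"ry": 0,"rz": 0,"tx": 4.9,"ty": -0.5,"tz": 0,"grip": 8.8},
    {"rx": 0,"ry": 0,"rz": 0,"tx": 0,"ty": 0,"tz": 4.5,"grip": 8.8},
    {"rx": 0,"ry": 0,"rz": 0,"tx": 0,"ty": 0,"tz": 4.5,"grip": 8.8},
    {"rx": 0,"ry": 0,"rz": 0,"tx": 0,"ty": 0,"tz": 4,"grip": 8.8},
    {"rx": 0,"ry": 0,"rz": 0,"tx": 0,"ty": 0,"tz": 0,"grip": 8.8},
    {"rx": 0,"ry": 0,"rz": 0,"tx": 0,"ty": 0,"tz": 0,"grip": 8.8}
  ]
}}

```text
clock: 15.25
tcp_pos: [0.4605, 0.436, 0.1075]
tool_rot: [0.0, 0.707, 0.707, 0.001]
force: [0.0, -0.5, 0.3]
gripper_width: 0.0876
gripper_force: 0.0
```

```bash
python3 ball.py 3 .4585 .4375
```

```text
[0.46053403 0.435992   0.10751196] 4481 [0.45974146 0.44099778 0.03065329] [0.06032001 0.05809043 0.0168882 ]
```

Request:
{"op": "carry_out", "data": {
  "deltas": [
    {"rx": 0,"ry": 0,"rz": 0,"tx": 0.3,"ty": 0,"tz": 3,"grip": 8.8},
    {"rx": 0,"ry": 0,"rz": 0,"tx": 0,"ty": 0,"tz": 3,"grip": 8.8},
    {"rx": 0,"ry": 0,"rz": 0,"tx": 0,"ty": 0,"tz": 3,"grip": 8.8},
    {"rx": 0,"ry": 0,"rz": 0,"tx": 0,"ty": 0,"tz": 1.1,"grip": 8.8},
    {"rx": 0,"ry": 0,"rz": 0,"tx": 0,"ty": 0,"tz": 0,"grip": 4},
    {"rx": 0,"ry": 0,"rz": 0,"tx": 0,"ty": 0,"tz": 0,"grip": 4},
    {"rx": 0,"ry": 0,"rz": 0,"tx": 0,"ty": 0,"tz": 0,"grip": 4},
    {"rx": 0,"ry": 0,"rz": 0,"tx": 0,"ty": 0,"tz": 0,"grip": 4}
  ],
  "force": 12
}}

```text
clock: 16.1
tcp_pos: [0.4606, 0.4392, 0.0063]
tool_rot: [0.0, 0.707, 0.707, 0.001]
force: [1.7, 0.3, 7.7]
gripper_width: 0.0586
gripper_force: 12.1
```

Request:
{"op": "carry_out", "data": {
  "deltas": [
    {"rx": 0,"ry": 0,"rz": 0,"tx": 0,"ty": 0,"tz": -3,"grip": 4},
    {"rx": 0,"ry": 0,"rz": 0,"tx": 0,"ty": 0,"tz": -5,"grip": 4},
    {"rx": 0,"ry": 0,"rz": 0,"tx": 0,"ty": 0,"tz": -5,"grip": 4},
    {"rx": 0,"ry": 0,"rz": 0,"tx": 0,"ty": 0,"tz": -5,"grip": 4},
    {"rx": 0,"ry": 0,"rz": 0,"tx": -4.1,"ty": 0.6,"tz": -2,"grip": 4},
    {"rx": 0,"ry": 0,"rz": 0,"tx": -4.1,"ty": 0.6,"tz": 0,"grip": 4},
    {"rx": 0,"ry": 0,"rz": 0,"tx": -4.1,"ty": 0.6,"tz": 0,"grip": 4},
    {"rx": 0,"ry": 0,"rz": 0,"tx": -4.0,"ty": 0.6,"tz": 0,"grip": 4},
    {"rx": 0,"ry": 0,"rz": 0,"tx": 0,"ty": 0,"tz": 0,"grip": 4},
    {"rx": 0,"ry": 0,"rz": 0,"tx": 0,"ty": 0,"tz": 0,"grip": 4}
  ]
}}

```text
clock: 17.1
tcp_pos: [0.4842, 0.2754, 0.2055]
tool_rot: [0.0, 0.708, 0.707, 0.001]
force: [0.4, 0.6, -0.4]
gripper_width: 0.0589
gripper_force: 12.0
```

Request:
{"op": "carry_out", "data": {
  "deltas": [
    {"rx": 0,"ry": 0,"rz": 0,"tx": 0,"ty": 0,"tz": 3.5,"grip": 4},
    {"rx": 0,"ry": 0,"rz": 0,"tx": 0,"ty": 0,"tz": 3.5,"grip": 4},
    {"rx": 0,"ry": 0,"rz": 0,"tx": 0,"ty": 0,"tz": 2.1,"grip": 4},
    {"rx": 0,"ry": 0,"rz": 0,"tx": 0,"ty": 0,"tz": 0,"grip": 7.2},
    {"rx": 0,"ry": 0,"rz": 0,"tx": 0,"ty": 0,"tz": 0,"grip": 7.2},
    {"rx": 0,"ry": 0,"rz": 0,"tx": 0,"ty": 0,"tz": 0,"grip": 7.2},
    {"rx": 0,"ry": 0,"rz": 0,"tx": 0,"ty": 0,"tz": 0,"grip": 7.2},
    {"rx": 0,"ry": 0,"rz": 0,"tx": 0,"ty": 0,"tz": -3,"grip": 7.2},
    {"rx": 0,"ry": 0,"rz": 0,"tx": 0,"ty": 0,"tz": -5,"grip": 7.2},
    {"rx": 0,"ry": 0,"rz": 0,"tx": 0,"ty": 0,"tz": -4,"grip": 3}
  ]
}}

```text
clock: 18.1
tcp_pos: [0.4841, 0.2758, 0.237]
tool_rot: [0.001, 0.707, 0.707, 0.001]
force: [0.2, 0.4, 0.5]
gripper_width: 0.066
gripper_force: 0.0
```

Request:
{"op": "carry_out", "data": {
  "deltas": [
    {"rx": 0,"ry": 0,"rz": 0,"tx": -2.8,"ty": -3.7,"tz": 0,"grip": 3},
    {"rx": 0,"ry": 0,"rz": 0,"tx": -2.8,"ty": -3.7,"tz": 0,"grip": 3},
    {"rx": 0,"ry": 0,"rz": 0,"tx": -2.8,"ty": -3.8,"tz": 0,"grip": 3},
    {"rx": 0,"ry": 0,"rz": 0,"tx": 0,"ty": 0,"tz": 0,"grip": 3},
    {"rx": 0,"ry": 0,"rz": 0,"tx": 0,"ty": 0,"tz": 0,"grip": 3}
  ]
}}

```text
clock: 18.6
tcp_pos: [0.3722, 0.1916, 0.235]
tool_rot: [0.001, 0.707, 0.707, 0.001]
force: [0.8, -0.3, -0.0]
gripper_width: 0.0302
gripper_force: 0.0
```

Run:
```python
from m import *
s,p,d=grab('wrist','w4'); W=wcloud(s,d); print(s['tcp_pos'],s['gripper_width'])
m=(W[...,2]>.142)&(W[...,2]<.162)&(abs(W[...,1]-.21)<.03)&(W[...,0]>.34)&(W[...,0]<.4)&box(200,0,420,230); P=W[m]; print(len(P),np.percentile(P,[2,50,98],axis=0).round(3))
```

```text
[0.37215204 0.19163645 0.23495461] 0.030243278944724387
1078 [[0.369 0.182 0.154]
 [0.373 0.216 0.156]
 [0.396 0.24  0.158]]
```

View pics/w4.png

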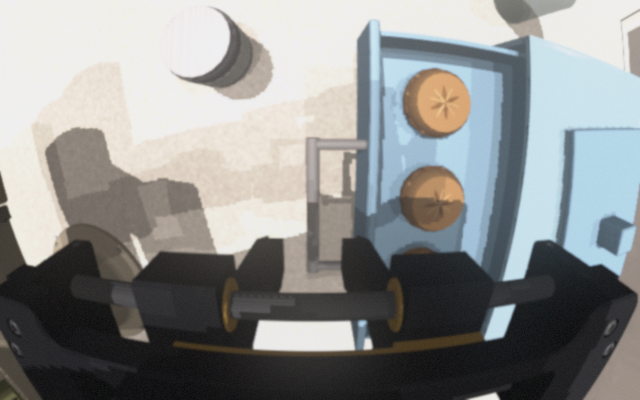

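The balls are in the drawer at (437,103), (432,198) and (420,250), and the bar is centred between the fingers. Grip and push shut.

Request:
{"op": "carry_out", "data": {
  "deltas": [
    {"rx": 0,"ry": 0,"rz": 0,"tx": 0,"ty": 0.1,"tz": 4,"grip": 3},
    {"rx": 0,"ry": 0,"rz": 0,"tx": 0,"ty": 0,"tz": 4,"grip": 3},
    {"rx": 0,"ry": 0,"rz": 0,"tx": 0,"ty": 0,"tz": 1.5,"grip": 3},
    {"rx": 0,"ry": 0,"rz": 0,"tx": 0,"ty": 0,"tz": 0,"grip": 0},
    {"rx": 0,"ry": 0,"rz": 0,"tx": 0,"ty": 0,"tz": 0,"grip": 0},
    {"rx": 0,"ry": 0,"rz": 0,"tx": 0,"ty": 0,"tz": 0,"grip": 0},
    {"rx": 0,"ry": 0,"rz": 0,"tx": 0,"ty": 0,"tz": 0,"grip": 0},
    {"rx": 0,"ry": 0,"rz": 0,"tx": 0,"ty": 0.8,"tz": 0,"grip": 0},
    {"rx": 0,"ry": 0,"rz": 0,"tx": 0,"ty": 1.4,"tz": 0,"grip": 0},
    {"rx": 0,"ry": 0,"rz": 0,"tx": 0,"ty": 1.4,"tz": 0,"grip": 0}
  ],
  "force": 20
}}

```text
clock: 19.65
tcp_pos: [0.4101, 0.1922, 0.1397]
tool_rot: [0.0, 0.707, 0.707, 0.001]
force: [-2.4, 4.4, 5.4]
gripper_width: 0.0093
gripper_force: 20.0
```

Request:
{"op": "carry_out", "data": {
  "deltas": [
    {"rx": 0,"ry": 0,"rz": 0,"tx": 0,"ty": 1.4,"tz": 0,"grip": 0},
    {"rx": 0,"ry": 0,"rz": 0,"tx": 0,"ty": 1.4,"tz": 0,"grip": 0},
    {"rx": 0,"ry": 0,"rz": 0,"tx": 0,"ty": 1.4,"tz": 0,"grip": 0},
    {"rx": 0,"ry": 0,"rz": 0,"tx": 0,"ty": 1.4,"tz": 0,"grip": 0},
    {"rx": 0,"ry": 0,"rz": 0,"tx": 0,"ty": 1.4,"tz": 0,"grip": 0},
    {"rx": 0,"ry": 0,"rz": 0,"tx": 0,"ty": 1.4,"tz": 0,"grip": 0},
    {"rx": 0,"ry": 0,"rz": 0,"tx": 0,"ty": 0.6,"tz": 0,"grip": 0},
    {"rx": 0,"ry": 0,"rz": 0,"tx": 0,"ty": 0.4,"tz": 0,"grip": 0},
    {"rx": 0,"ry": 0,"rz": 0,"tx": 0,"ty": 0,"tz": 0,"grip": 0},
    {"rx": 0,"ry": 0,"rz": 0,"tx": 0,"ty": 0,"tz": 0,"grip": 0}
  ]
}}

```text
clock: 20.65
tcp_pos: [0.5043, 0.1925, 0.1397]
tool_rot: [0.0, 0.707, 0.707, 0.002]
force: [1.1, 5.9, 2.8]
gripper_width: 0.0093
gripper_force: 20.0
```

Request:
{"op": "carry_out", "data": {
  "deltas": [
    {"rx": 0,"ry": 0,"rz": 0,"tx": 0,"ty": 0.2,"tz": 0,"grip": 0},
    {"rx": 0,"ry": 0,"rz": 0,"tx": 0,"ty": 0.2,"tz": 0,"grip": 0},
    {"rx": 0,"ry": 0,"rz": 0,"tx": 0,"ty": 0,"tz": 0,"grip": 0},
    {"rx": 0,"ry": 0,"rz": 0,"tx": 0,"ty": 0,"tz": 0,"grip": 0}
  ]
}}

```text
clock: 21.05
tcp_pos: [0.5076, 0.1925, 0.1397]
tool_rot: [-0.0, 0.707, 0.707, 0.001]
force: [-1.7, 5.5, 4.1]
gripper_width: 0.0092
gripper_force: 20.0
```

Request:
{"op": "carry_out", "data": {
  "deltas": [
    {"rx": 0,"ry": 0,"rz": 0,"tx": 0,"ty": 0.2,"tz": 0,"grip": 0},
    {"rx": 0,"ry": 0,"rz": 0,"tx": 0,"ty": 0.2,"tz": 0,"grip": 0},
    {"rx": 0,"ry": 0,"rz": 0,"tx": 0,"ty": 0,"tz": 0,"grip": 0}
  ]
}}

```text
clock: 21.35
tcp_pos: [0.5077, 0.1925, 0.1394]
tool_rot: [-0.004, 0.707, 0.707, -0.003]
force: [-25.2, 3.1, 18.4]
gripper_width: 0.0089
gripper_force: 20.0
```

The drawer bottomed out at x .5077 with 25 N. Back off, release, and go to the brush.

Request:
{"op": "carry_out", "data": {
  "deltas": [
    {"rx": 0,"ry": 0,"rz": 0,"tx": 0,"ty": -0.3,"tz": 0,"grip": 0},
    {"rx": 0,"ry": 0,"rz": 0,"tx": 0,"ty": 0,"tz": 0,"grip": 2.6},
    {"rx": 0,"ry": 0,"rz": 0,"tx": 0,"ty": 0,"tz": 0,"grip": 2.6},
    {"rx": 0,"ry": 0,"rz": 0,"tx": 0,"ty": 0,"tz": -2,"grip": 2.6},
    {"rx": 0,"ry": 0,"rz": 0,"tx": 0,"ty": 0,"tz": -5,"grip": 2.6},
    {"rx": 0,"ry": 0,"rz": 0,"tx": 0,"ty": 0,"tz": -4,"grip": 2.6},
    {"rx": 0,"ry": 0,"rz": 0,"tx": -4.8,"ty": -0.5,"tz": 0,"grip": 6},
    {"rx": 0,"ry": 0,"rz": 0,"tx": -4.8,"ty": -0.5,"tz": 0,"grip": 6},
    {"rx": 0,"ry": 0,"rz": 0,"tx": -4.8,"ty": -0.5,"tz": 0,"grip": 6},
    {"rx": 0,"ry": 0,"rz": 0,"tx": -4.8,"ty": -0.5,"tz": 0,"grip": 6}
  ]
}}

```text
clock: 22.35
tcp_pos: [0.4877, -0.0024, 0.2489]
tool_rot: [0.0, 0.707, 0.707, -0.0]
force: [0.2, -0.9, -0.2]
gripper_width: 0.056
gripper_force: 0.0
```

Request:
{"op": "carry_out", "data": {
  "deltas": [
    {"rx": 0,"ry": 0,"rz": 0,"tx": -4.8,"ty": -0.5,"tz": 0,"grip": 6},
    {"rx": 0,"ry": 0,"rz": 0,"tx": -4.8,"ty": -0.6,"tz": 0,"grip": 6},
    {"rx": 0,"ry": 0,"rz": 0,"tx": -4.8,"ty": -0.6,"tz": 0,"grip": 6},
    {"rx": 0,"ry": 0,"rz": 0,"tx": -4.8,"ty": -0.6,"tz": 0,"grip": 6},
    {"rx": 0,"ry": 0,"rz": 0,"tx": -4.8,"ty": -0.6,"tz": 0,"grip": 6},
    {"rx": 0,"ry": 0,"rz": 0,"tx": -4.8,"ty": -0.6,"tz": 0,"grip": 6},
    {"rx": 0,"ry": 0,"rz": 0,"tx": -4.8,"ty": -0.6,"tz": 0,"grip": 6},
    {"rx": 0,"ry": 0,"rz": 0.14,"tx": 0,"ty": 0,"tz": 0,"grip": 6},
    {"rx": 0,"ry": 0,"rz": 0.14,"tx": 0,"ty": 0,"tz": 0,"grip": 6},
    {"rx": 0,"ry": 0,"rz": 0.14,"tx": 0,"ty": 0,"tz": 0,"grip": 6}
  ]
}}

```text
clock: 23.35
tcp_pos: [0.4467, -0.3372, 0.2485]
tool_rot: [-0.0, 0.841, 0.541, -0.0]
force: [0.1, 0.7, -0.3]
gripper_width: 0.0599
gripper_force: 0.0
```

Request:
{"op": "carry_out", "data": {
  "deltas": [
    {"rx": 0,"ry": 0,"rz": 0.14,"tx": 0,"ty": 0,"tz": 0,"grip": 6},
    {"rx": 0,"ry": 0,"rz": 0.14,"tx": 0,"ty": 0,"tz": 0,"grip": 6},
    {"rx": 0,"ry": 0,"rz": 0.14,"tx": 0,"ty": 0,"tz": 0,"grip": 6},
    {"rx": 0,"ry": 0,"rz": 0.14,"tx": 0,"ty": 0,"tz": 0,"grip": 6},
    {"rx": 0,"ry": 0,"rz": 0.14,"tx": 0,"ty": 0,"tz": 0,"grip": 6},
    {"rx": 0,"ry": 0,"rz": 0.14,"tx": 0,"ty": 0,"tz": 0,"grip": 6},
    {"rx": 0,"ry": 0,"rz": 0.136,"tx": 0,"ty": 0,"tz": 0,"grip": 6},
    {"rx": 0,"ry": 0,"rz": 0,"tx": 0,"ty": 0,"tz": 0,"grip": 6},
    {"rx": 0,"ry": 0,"rz": 0,"tx": 0,"ty": 0,"tz": 0,"grip": 6}
  ]
}}

```text
clock: 24.25
tcp_pos: [0.4469, -0.3366, 0.2487]
tool_rot: [0.0, 0.996, 0.089, -0.0]
force: [0.6, 0.5, -0.2]
gripper_width: 0.0596
gripper_force: 0.0
```

Run:
```python
from m import *
s,p,d=grab('top','top3'); W=cloud('top',d); z=W[...,2]
q=s['tool_rot']; print(s['tcp_pos'],q,'theta',np.degrees(2*np.arctan2(q[2],q[1])))
st=box(190,120,320,225)
for y in(.10,.17,.28):
    a=W[st&(z>.157)&(z<.175)&(abs(W[...,1]-y)<.01)]; print(y,a[:,0].min())
s,p,d=grab('wrist','w5'); Q=wcloud(s,d)
def br(I,W,tag):
    H=cv2.cvtColor(I,cv2.COLOR_RGB2HSV); m=(H[...,1]>150)&(H[...,0]<20)&(W[...,2]>.006)&(W[...,2]<.05)&(abs(W[...,1]+.36)<.13)&(abs(W[...,0]-.44)<.14)
    P=W[m]; print(tag,len(P)); 
    if len(P)<30:return
    print(cv2.minAreaRect(P[:,:2].astype(np.float32)))
    h=P[P[:,0]<.44]; print(' handle line',cv2.fitLine(h[:,:2].astype(np.float32),cv2.DIST_HUBER,0,.01,.01).ravel().round(4),h[:,0].min(),np.median(h[:,2]))
br(p,Q,'wrist')
I=cv2.imread('pics/top3.png')[:,:,::-1].copy(); br(I,W,'top')
```

```text
[ 0.44690237 -0.3366077   0.24866362] [ 5.18495071e-05  9.96034228e-01  8.89708243e-02 -8.58015251e-05] theta 10.20880433171282
0.1 0.5470766269399091
0.17 0.5027082308559891
0.28 0.5465530082572849
wrist 917
((0.41723746061325073, -0.3651864528656006), (0.08159314841032028, 0.021194541826844215), 10.601724624633789)
 handle line [ 0.9787  0.2054  0.4104 -0.3665] 0.3763485896950661 0.024188430793715576
top 77
((0.48643991351127625, -0.3479633927345276), (0.05008001998066902, 0.05722799897193909), 13.063949584960938)Traceback (most recent call last):
  File "<stdin>", line 15, in <module>
  File "<stdin>", line 13, in br
cv2.error: OpenCV(4.12.0) /io/opencv/modules/imgproc/src/linefit.cpp:50: error: (-215:Assertion failed) count > 0 in function 'fitLine2D_wods'
```

View pics/w5.png

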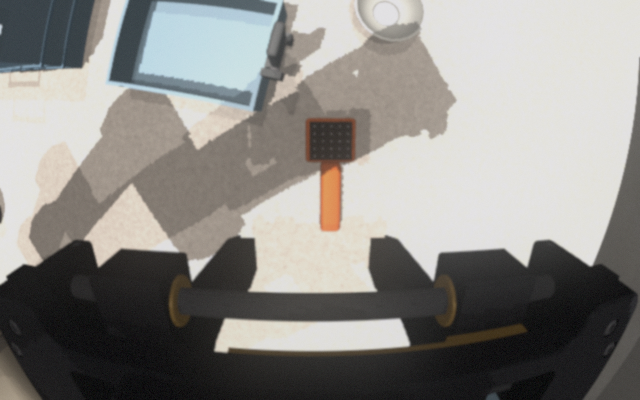

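Drawer edge reads .547, so it is shut. The brush shows upright at (331,140–230) along tool x, so its yaw is about 11° with its centre near (.446, -.359). Grasp it.

Request:
{"op": "carry_out", "data": {
  "deltas": [
    {"rx": 0,"ry": 0,"rz": -0.014,"tx": -0.5,"ty": 2.2,"tz": 4,"grip": 6},
    {"rx": 0,"ry": 0,"rz": 0,"tx": 0,"ty": 0,"tz": 4.8,"grip": 6},
    {"rx": 0,"ry": 0,"rz": 0,"tx": 0,"ty": 0,"tz": 4.8,"grip": 6},
    {"rx": 0,"ry": 0,"rz": 0,"tx": 0,"ty": 0,"tz": 4.8,"grip": 6},
    {"rx": 0,"ry": 0,"rz": 0,"tx": 0,"ty": 0,"tz": 0,"grip": 6},
    {"rx": 0,"ry": 0,"rz": 0,"tx": 0,"ty": 0,"tz": 0,"grip": 6}
  ],
  "force": 20
}}

```text
clock: 24.95
tcp_pos: [0.4462, -0.3593, 0.0659]
tool_rot: [0.0, 0.996, 0.095, 0.0]
force: [-0.6, -1.0, 0.4]
gripper_width: 0.06
gripper_force: 0.0
```

Request:
{"op": "carry_out", "data": {
  "deltas": [
    {"rx": 0,"ry": 0,"rz": 0,"tx": 0,"ty": 0,"tz": 3,"grip": 6},
    {"rx": 0,"ry": 0,"rz": 0,"tx": 0,"ty": 0,"tz": 2,"grip": 6},
    {"rx": 0,"ry": 0,"rz": 0,"tx": 0,"ty": 0,"tz": 1.1,"grip": 6},
    {"rx": 0,"ry": 0,"rz": 0,"tx": 0,"ty": 0,"tz": 0,"grip": 1},
    {"rx": 0,"ry": 0,"rz": 0,"tx": 0,"ty": 0,"tz": 0,"grip": 1},
    {"rx": 0,"ry": 0,"rz": 0,"tx": 0,"ty": 0,"tz": 0,"grip": 1},
    {"rx": 0,"ry": 0,"rz": 0,"tx": 0,"ty": 0,"tz": 0,"grip": 1},
    {"rx": 0,"ry": 0,"rz": 0,"tx": 0,"ty": 0,"tz": 0,"grip": 1}
  ],
  "force": 25
}}

```text
clock: 25.75
tcp_pos: [0.4461, -0.3592, 0.0046]
tool_rot: [0.001, 0.996, 0.094, 0.0]
force: [-0.8, 1.0, 4.2]
gripper_width: 0.0257
gripper_force: 25.0
```

Request:
{"op": "carry_out", "data": {
  "deltas": [
    {"rx": 0,"ry": 0,"rz": 0,"tx": 0,"ty": 0,"tz": -3,"grip": 1},
    {"rx": 0,"ry": 0,"rz": 0,"tx": 0,"ty": 0,"tz": -4.5,"grip": 1},
    {"rx": 0,"ry": 0,"rz": -0.13,"tx": 0,"ty": 0,"tz": -4.5,"grip": 1},
    {"rx": 0,"ry": 0,"rz": -0.13,"tx": 0,"ty": 0,"tz": -4.5,"grip": 1},
    {"rx": 0,"ry": 0,"rz": -0.13,"tx": 0,"ty": 0,"tz": -4.5,"grip": 1},
    {"rx": 0,"ry": 0,"rz": -0.13,"tx": 0,"ty": 0,"tz": 0,"grip": 1},
    {"rx": 0,"ry": 0,"rz": -0.13,"tx": 0,"ty": 0,"tz": 0,"grip": 1},
    {"rx": 0,"ry": 0,"rz": -0.13,"tx": 0,"ty": 0,"tz": 0,"grip": 1},
    {"rx": 0,"ry": 0,"rz": -0.13,"tx": 0,"ty": 0,"tz": 0,"grip": 1},
    {"rx": 0,"ry": 0,"rz": -0.13,"tx": 0,"ty": 0,"tz": 0,"grip": 1}
  ]
}}

```text
clock: 26.75
tcp_pos: [0.4457, -0.3587, 0.2137]
tool_rot: [-0.0, 0.816, 0.579, -0.0]
force: [-0.5, -0.1, 0.1]
gripper_width: 0.0254
gripper_force: 25.0
```

Request:
{"op": "carry_out", "data": {
  "deltas": [
    {"rx": 0,"ry": 0,"rz": -0.13,"tx": 0,"ty": 0,"tz": 0,"grip": 1},
    {"rx": 0,"ry": 0,"rz": -0.13,"tx": 0,"ty": 0,"tz": 0,"grip": 1},
    {"rx": 0,"ry": 0,"rz": 0,"tx": 4.06,"ty": 2.37,"tz": 0,"grip": 1},
    {"rx": 0,"ry": 0,"rz": 0,"tx": 4.06,"ty": 2.37,"tz": 0,"grip": 1},
    {"rx": 0,"ry": 0,"rz": 0,"tx": 4.06,"ty": 2.37,"tz": 0,"grip": 1},
    {"rx": 0,"ry": 0,"rz": 0,"tx": 4.06,"ty": 2.37,"tz": 0,"grip": 1},
    {"rx": 0,"ry": 0,"rz": 0,"tx": 4.06,"ty": 2.37,"tz": 0,"grip": 1},
    {"rx": 0,"ry": 0,"rz": 0,"tx": 0,"ty": 0,"tz": 0,"grip": 1},
    {"rx": 0,"ry": 0,"rz": 0,"tx": 0,"ty": 0,"tz": 0,"grip": 1}
  ]
}}

```text
clock: 27.65
tcp_pos: [0.5806, -0.1655, 0.2135]
tool_rot: [-0.0, 0.735, 0.678, -0.0]
force: [-0.0, -0.3, -1.1]
gripper_width: 0.0256
gripper_force: 25.0
```

Run:
```python
from m import *
s,p,d=grab('wrist','w6'); W=wcloud(s,d); q=s['tool_rot']; print(s['tcp_pos'],'theta',np.degrees(2*np.arctan2(q[2],q[1])),s['gripper_width'])
```

```text
[ 0.58064563 -0.16552743  0.21348163] theta 85.40591161148849 0.025606917084961513
```

View pics/w6.png

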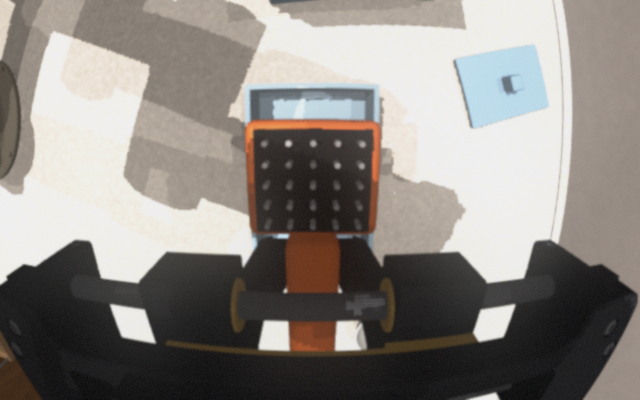

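The brush (head at 315,178) is aligned over the tub at (313,105). Lower and release.

Request:
{"op": "carry_out", "data": {
  "deltas": [
    {"rx": 0,"ry": 0,"rz": 0,"tx": 0,"ty": 0,"tz": 5,"grip": 1},
    {"rx": 0,"ry": 0,"rz": 0,"tx": 0,"ty": 0,"tz": 5,"grip": 1},
    {"rx": 0,"ry": 0,"rz": 0,"tx": 0,"ty": 0,"tz": 5,"grip": 1},
    {"rx": 0,"ry": 0,"rz": 0,"tx": 0,"ty": 0,"tz": 3,"grip": 1},
    {"rx": 0,"ry": 0,"rz": 0,"tx": 0,"ty": 0,"tz": 1.6,"grip": 1},
    {"rx": 0,"ry": 0,"rz": 0,"tx": 0,"ty": 0,"tz": 0.6,"grip": 1},
    {"rx": 0,"ry": 0,"rz": 0,"tx": 0,"ty": 0,"tz": 0,"grip": 1},
    {"rx": 0,"ry": 0,"rz": 0,"tx": 0,"ty": 0,"tz": 0,"grip": 1}
  ]
}}

```text
clock: 28.5
tcp_pos: [0.581, -0.1671, 0.013]
tool_rot: [0.001, 0.736, 0.677, 0.0]
force: [-0.3, -0.6, -1.3]
gripper_width: 0.0259
gripper_force: 25.0
```

Request:
{"op": "carry_out", "data": {
  "deltas": [
    {"rx": 0,"ry": 0,"rz": 0,"tx": 0,"ty": 0,"tz": 0,"grip": 4.6},
    {"rx": 0,"ry": 0,"rz": 0,"tx": 0,"ty": 0,"tz": 0,"grip": 4.6},
    {"rx": 0,"ry": 0,"rz": 0,"tx": 0,"ty": 0,"tz": 0,"grip": 4.6},
    {"rx": 0,"ry": 0,"rz": 0,"tx": 0,"ty": 0,"tz": -3,"grip": 4.6},
    {"rx": 0,"ry": 0,"rz": 0,"tx": 0,"ty": 0,"tz": -5,"grip": 4.6},
    {"rx": 0,"ry": 0,"rz": 0,"tx": 0,"ty": 0,"tz": -5,"grip": 4.6},
    {"rx": 0,"ry": 0,"rz": 0,"tx": 0,"ty": 0,"tz": -5,"grip": 5},
    {"rx": 0,"ry": 0,"rz": 0,"tx": 0,"ty": 0,"tz": -5,"grip": 5},
    {"rx": 0,"ry": 0,"rz": 0,"tx": 0,"ty": 0,"tz": -5,"grip": 5},
    {"rx": 0,"ry": 0,"rz": 0,"tx": 0,"ty": 0,"tz": 0,"grip": 5}
  ]
}}

```text
clock: 29.5
tcp_pos: [0.582, -0.1667, 0.2993]
tool_rot: [0.006, 0.735, 0.678, 0.002]
force: [0.4, 0.4, -0.4]
gripper_width: 0.05
gripper_force: 0.0
```

Run:
```python
from m import *
s,p,d=grab('wrist','w7'); W=wcloud(s,d); q=s['tool_rot']; z=W[...,2]; print(s['tcp_pos'],s['tool_rot'],'theta',np.degrees(2*np.arctan2(q[2],q[1])))
H=cv2.cvtColor(p,cv2.COLOR_RGB2HSV)
m=(z>.052)&(z<.07)&box(180,0,480,240)&(abs(W[...,0]-.58)<.09)&(H[...,0]>85)
print('rim',m.sum(),rect(W,m),np.median(z[m]))
m=(H[...,1]>150)&(H[...,0]<20)&(z>0)&(z<.06); print('brush',m.sum(),rect(W,m),np.percentile(z[m],[5,50,95]).round(3))
```

```text
[ 0.58197099 -0.16673047  0.29933557] [0.00607071 0.73538075 0.67762321 0.00225625] theta 85.3185950001011
rim 2673 ((0.586653470993042, -0.10867248475551605), (0.3157074451446533, 0.13366395235061646), 84.01612854003906) 0.06002351842593698
brush 1036 ((-0.03665363788604736, -0.49337828159332275), (1.514510154724121, 0.207704097032547), 31.41423225402832) [0.009 0.029 0.053]
```

View pics/w7.png

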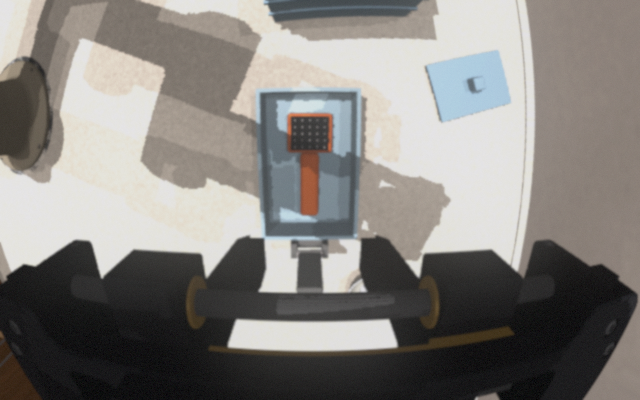

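The brush lies flat, pins up, in the tub at (310,165). The rim corners are at about (258,90), (361,90), (358,238) and (263,238). Next I'll refine the tub pose and move toward the lid.

Run:
```python
from m import *
s=robot.observe(); d=np.load('pics/w7.npy'); W=wcloud(s,d); z=W[...,2]
m=(z>.054)&(z<.066)&box(250,85,368,242); P=W[m]; print(m.sum(),rect(W,m))
T=np.load('pics/top3.npy'); V=cloud('top',T); m=(V[...,2]>.056)&(V[...,2]<.066)&box(330,155,402,220); print('top',m.sum(),rect(V,m))
K=np.radians(4.5); 
for n,Q in(('w',P),('t',V[m])):
    for k in(3,4,4.6,5.2,6):
        a=np.radians(k); ex=np.array([np.cos(a),-np.sin(a)]); ey=np.array([np.sin(a),np.cos(a)]); X=Q[:,:2]@ex; Y=Q[:,:2]@ey
        lo,hi=np.percentile(X,[1,99]); l2,h2=np.percentile(Y,[1,99]); c=(lo+hi)/2*ex+(l2+h2)/2*ey; print(n,k,(hi-lo).round(4),(h2-l2).round(4),c.round(4))
```

```text
1989 ((0.5784514546394348, -0.16555526852607727), (0.20366652309894562, 0.13142548501491547), 85.55767059326172)
top 270 ((0.5800048112869263, -0.1597272753715515), (0.1896800398826599, 0.13082292675971985), 85.94448852539062)
w 3 0.1324 0.2029 [ 0.5787 -0.1648]
w 4 0.13 0.2023 [ 0.5787 -0.1653]
w 4.6 0.1301 0.2022 [ 0.5788 -0.1654]
w 5.2 0.1307 0.2022 [ 0.5785 -0.1653]
w 6 0.1324 0.2028 [ 0.5783 -0.165 ]
t 3 0.132 0.1881 [ 0.5796 -0.1587]
t 4 0.13 0.1868 [ 0.5799 -0.1583]
t 4.6 0.1301 0.1872 [ 0.5798 -0.1585]
t 5.2 0.1312 0.1881 [ 0.5799 -0.1587]
t 6 0.133 0.1894 [ 0.5798 -0.1589]
```

Request:
{"op": "carry_out", "data": {
  "deltas": [
    {"rx": 0,"ry": 0,"rz": -0.13,"tx": 0,"ty": 0,"tz": 0,"grip": 5},
    {"rx": 0,"ry": 0,"rz": -0.08,"tx": 0,"ty": 0,"tz": 0,"grip": 5}
  ]
}}

```text
clock: 29.75
tcp_pos: [0.5802, -0.166, 0.2901]
tool_rot: [-0.001, 0.659, 0.752, -0.0]
force: [0.7, 0.3, 0.5]
gripper_width: 0.0499
gripper_force: 0.0
```

Request:
{"op": "carry_out", "data": {
  "deltas": [
    {"rx": 0,"ry": 0,"rz": 0,"tx": 4.1,"ty": 1.62,"tz": 0,"grip": 5},
    {"rx": 0,"ry": 0,"rz": 0,"tx": 4.1,"ty": 1.62,"tz": 0,"grip": 5},
    {"rx": 0,"ry": 0,"rz": 0,"tx": 4.1,"ty": 1.62,"tz": 0,"grip": 5},
    {"rx": 0,"ry": 0,"rz": 0,"tx": 4.1,"ty": 1.62,"tz": 0,"grip": 5},
    {"rx": 0,"ry": 0,"rz": 0,"tx": 4.1,"ty": 1.62,"tz": 0,"grip": 5},
    {"rx": 0,"ry": 0,"rz": 0,"tx": 4.1,"ty": 1.62,"tz": 0,"grip": 5},
    {"rx": 0,"ry": 0,"rz": 0,"tx": 4.1,"ty": 1.62,"tz": 0,"grip": 5},
    {"rx": 0,"ry": 0,"rz": 0,"tx": 4.1,"ty": 1.62,"tz": 0,"grip": 5},
    {"rx": 0,"ry": 0,"rz": 0,"tx": 0,"ty": 0,"tz": 0,"grip": 5},
    {"rx": 0,"ry": 0,"rz": 0,"tx": 0,"ty": 0,"tz": 0,"grip": 5}
  ]
}}

```text
clock: 30.75
tcp_pos: [0.667, 0.1763, 0.2897]
tool_rot: [-0.001, 0.66, 0.751, -0.001]
force: [-0.4, 0.8, -0.1]
gripper_width: 0.0499
gripper_force: 0.0
```

Run:
```python
from m import *
s,p,d=grab('wrist','w8'); W=wcloud(s,d); q=s['tool_rot']; z=W[...,2]; print(s['tcp_pos'],q,'theta',np.degrees(2*np.arctan2(q[2],q[1])))
near=(np.hypot(W[...,0]-.666,W[...,1]-.176)<.04)
m=near&(z>.213)&(z<.228); print('knob',m.sum(),rect(W,m) if m.sum()>5 else 0)
m=(z>.18)&(z<.195)&(abs(W[...,0]-.666)<.09)&(abs(W[...,1]-.176)<.13)&box(200,0,450,240); print('plate',m.sum(),rect(W,m))
```

```text
[0.66698169 0.17625217 0.28965811] [-0.00090686  0.65990941  0.75134373 -0.00115801] theta 97.41396201181382
knob 1341 ((0.6669116616249084, 0.17648163437843323), (0.02713124081492424, 0.027346521615982056), 7.93113374710083)
plate 23028 ((0.6631605625152588, 0.2066688984632492), (0.13049274682998657, 0.13722331821918488), 7.412850379943848)
```

View pics/w8.png

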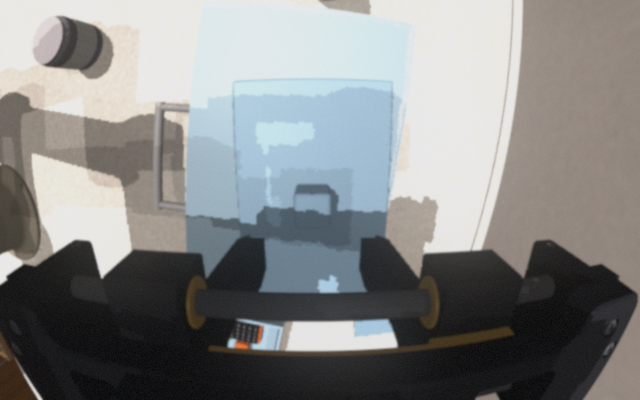

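The knob (313,205) is square with the fingers and centred. Descend, grip and lift.

Request:
{"op": "carry_out", "data": {
  "deltas": [
    {"rx": 0,"ry": 0,"rz": 0,"tx": 0,"ty": 0,"tz": 3.5,"grip": 5},
    {"rx": 0,"ry": 0,"rz": 0,"tx": 0,"ty": 0,"tz": 3.5,"grip": 5},
    {"rx": 0,"ry": 0,"rz": 0,"tx": 0,"ty": 0,"tz": 2,"grip": 5},
    {"rx": 0,"ry": 0,"rz": 0,"tx": 0,"ty": 0,"tz": 0.7,"grip": 5},
    {"rx": 0,"ry": 0,"rz": 0,"tx": 0,"ty": 0,"tz": 0,"grip": 1},
    {"rx": 0,"ry": 0,"rz": 0,"tx": 0,"ty": 0,"tz": 0,"grip": 1},
    {"rx": 0,"ry": 0,"rz": 0,"tx": 0,"ty": 0,"tz": 0,"grip": 1},
    {"rx": 0,"ry": 0,"rz": 0,"tx": 0,"ty": 0,"tz": 0,"grip": 1}
  ],
  "force": 30
}}

```text
clock: 31.6
tcp_pos: [0.6677, 0.1754, 0.1963]
tool_rot: [0.001, 0.66, 0.751, 0.001]
force: [-0.1, -2.1, 4.9]
gripper_width: 0.0277
gripper_force: 30.0
```

Request:
{"op": "carry_out", "data": {
  "deltas": [
    {"rx": 0,"ry": 0,"rz": 0,"tx": 0,"ty": 0,"tz": -2,"grip": 1},
    {"rx": 0,"ry": 0,"rz": 0,"tx": 0,"ty": 0,"tz": -4,"grip": 1},
    {"rx": 0,"ry": 0,"rz": 0,"tx": 0,"ty": 0,"tz": -3,"grip": 1},
    {"rx": 0,"ry": 0,"rz": 0,"tx": 0,"ty": 0,"tz": 0,"grip": 1}
  ]
}}

```text
clock: 32.0
tcp_pos: [0.6682, 0.1758, 0.2898]
tool_rot: [0.003, 0.66, 0.751, 0.003]
force: [0.3, 0.8, -1.4]
gripper_width: 0.0279
gripper_force: 30.0
```

Request:
{"op": "carry_out", "data": {
  "deltas": [
    {"rx": 0,"ry": 0,"rz": 0,"tx": -4.08,"ty": -1.65,"tz": 0,"grip": 1},
    {"rx": 0,"ry": 0,"rz": 0,"tx": -4.08,"ty": -1.65,"tz": 0,"grip": 1},
    {"rx": 0,"ry": 0,"rz": 0,"tx": -4.08,"ty": -1.65,"tz": 0,"grip": 1},
    {"rx": 0,"ry": 0,"rz": 0,"tx": -4.08,"ty": -1.65,"tz": 0,"grip": 1},
    {"rx": 0,"ry": 0,"rz": 0,"tx": -4.08,"ty": -1.65,"tz": 0,"grip": 1},
    {"rx": 0,"ry": 0,"rz": 0,"tx": -4.08,"ty": -1.65,"tz": 0,"grip": 1},
    {"rx": 0,"ry": 0,"rz": 0,"tx": -4.08,"ty": -1.65,"tz": 0,"grip": 1},
    {"rx": 0,"ry": 0,"rz": 0,"tx": -4.08,"ty": -1.65,"tz": 0,"grip": 1},
    {"rx": 0,"ry": 0,"rz": 0.105,"tx": 0,"ty": 0,"tz": 0,"grip": 1},
    {"rx": 0,"ry": 0,"rz": 0.105,"tx": 0,"ty": 0,"tz": 0,"grip": 1}
  ]
}}

```text
clock: 33.0
tcp_pos: [0.5773, -0.1661, 0.2832]
tool_rot: [-0.001, 0.738, 0.675, -0.0]
force: [0.5, 0.7, -1.7]
gripper_width: 0.0275
gripper_force: 30.0
```

Request:
{"op": "carry_out", "data": {
  "deltas": [
    {"rx": 0,"ry": 0,"rz": 0,"tx": 0,"ty": 0,"tz": 4,"grip": 1},
    {"rx": 0,"ry": 0,"rz": 0,"tx": 0,"ty": 0,"tz": 4,"grip": 1},
    {"rx": 0,"ry": 0,"rz": 0,"tx": 0,"ty": 0,"tz": 4,"grip": 1},
    {"rx": 0,"ry": 0,"rz": 0,"tx": 0,"ty": 0,"tz": 4,"grip": 1},
    {"rx": 0,"ry": 0,"rz": 0,"tx": 0,"ty": 0,"tz": 1,"grip": 1},
    {"rx": 0,"ry": 0,"rz": 0,"tx": 0,"ty": 0,"tz": 0,"grip": 1},
    {"rx": 0,"ry": 0,"rz": 0,"tx": 0,"ty": 0,"tz": 0,"grip": 1}
  ]
}}

```text
clock: 33.7
tcp_pos: [0.5787, -0.1653, 0.1164]
tool_rot: [0.001, 0.735, 0.678, 0.0]
force: [-0.3, 0.4, -0.4]
gripper_width: 0.0277
gripper_force: 30.0
```

Run:
```python
from m import *
s,p,d=grab('wrist','w9'); W=wcloud(s,d); q=s['tool_rot']; z=W[...,2]; print(s['tcp_pos'],q,'theta',np.degrees(2*np.arctan2(q[2],q[1])),s['gripper_width'],s['force'])
m=(abs(W[...,0]-.58)<.12)&(abs(W[...,1]+.14)<.15)&(z>s['tcp_pos'][2]-.018)&(z<s['tcp_pos'][2]-.004)&box(180,0,460,235); print('plate',m.sum(),rect(W,m),np.median(z[m]))
P=W[m]; A=np.c_[P[:,:2]-P[:,:2].mean(0),np.ones(len(P))]; print('tilt',np.linalg.lstsq(A,P[:,2],rcond=None)[0])
s,p,d=grab('top','top4'); V=cloud('top',d); zz=V[...,2]
m=box(320,140,420,230)&(abs(zz-s['tcp_pos'][2]+.010)<.008); print('top plate',m.sum(),rect(V,m) if m.sum()>9 else 0)
cv2.imwrite('pics/w9c.png',p[130:240,320:440,::-1].repeat(4,0).repeat(4,1))
```

```text
[ 0.5787099  -0.16528121  0.11640314] [1.18201128e-03 7.35487577e-01 6.77537023e-01 4.56878305e-04] theta 85.30303653052441 0.02770874436387619 [-0.28723875  0.36594324 -0.3537729 ]
plate 41279 ((0.5835357904434204, -0.1122591644525528), (0.09565117210149765, 0.13003511726856232), 85.13816833496094) 0.10635563565304137
tilt [ 0.00047267 -0.00209793  0.10636249]
top plate 665 ((0.5831228494644165, -0.1505730152130127), (0.1747336983680725, 0.12899866700172424), 88.5903549194336)
```

View pics/w9.png

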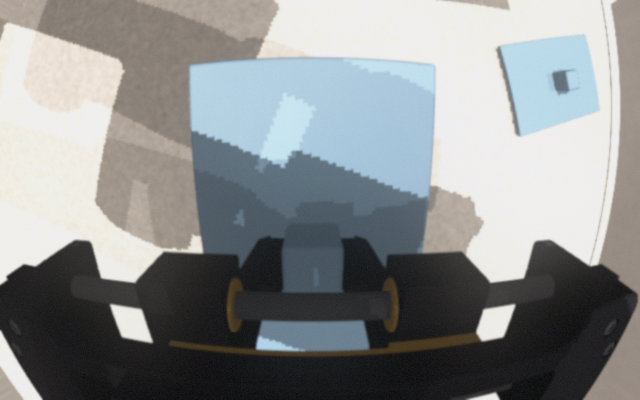

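The lid is level over the tub, with its centre at about (.5797, -.164) against the tub's (.579, -.165), and yaw within 0.4°. Lower it.

Request:
{"op": "carry_out", "data": {
  "deltas": [
    {"rx": 0,"ry": 0,"rz": 0,"tx": -0.1,"ty": 0,"tz": 1.2,"grip": 1},
    {"rx": 0,"ry": 0,"rz": 0,"tx": 0,"ty": 0,"tz": 1,"grip": 1},
    {"rx": 0,"ry": 0,"rz": 0,"tx": 0,"ty": 0,"tz": 0.7,"grip": 1},
    {"rx": 0,"ry": 0,"rz": 0,"tx": 0,"ty": 0,"tz": 0.5,"grip": 1},
    {"rx": 0,"ry": 0,"rz": 0,"tx": 0,"ty": 0,"tz": 0.3,"grip": 1},
    {"rx": 0,"ry": 0,"rz": 0,"tx": 0,"ty": 0,"tz": 0,"grip": 1},
    {"rx": 0,"ry": 0,"rz": 0,"tx": 0,"ty": 0,"tz": 0,"grip": 1}
  ]
}}

```text
clock: 34.5
tcp_pos: [0.578, -0.166, 0.0782]
tool_rot: [0.0, 0.735, 0.678, 0.0]
force: [-3.1, 1.1, 4.9]
gripper_width: 0.0276
gripper_force: 30.0
```

Request:
{"op": "carry_out", "data": {
  "deltas": [
    {"rx": 0,"ry": 0,"rz": 0,"tx": 0,"ty": 0,"tz": 0,"grip": 4.5},
    {"rx": 0,"ry": 0,"rz": 0,"tx": 0,"ty": 0,"tz": 0,"grip": 4.5},
    {"rx": 0,"ry": 0,"rz": 0,"tx": 0,"ty": 0,"tz": 0,"grip": 4.5},
    {"rx": 0,"ry": 0,"rz": 0,"tx": 0,"ty": 0,"tz": -2,"grip": 4.5},
    {"rx": 0,"ry": 0,"rz": 0,"tx": 0,"ty": 0,"tz": -5,"grip": 4.5},
    {"rx": 0,"ry": 0,"rz": 0,"tx": 0,"ty": 0,"tz": -5,"grip": 4.5},
    {"rx": 0,"ry": 0,"rz": 0,"tx": 0,"ty": 0,"tz": -5,"grip": 0},
    {"rx": 0,"ry": 0,"rz": 0,"tx": 0,"ty": 0,"tz": -5,"grip": 0},
    {"rx": 0,"ry": 0,"rz": 0,"tx": 0,"ty": 0,"tz": 0,"grip": 0},
    {"rx": 0,"ry": 0,"rz": 0,"tx": 0,"ty": 0,"tz": 0,"grip": 0}
  ]
}}

```text
clock: 35.5
tcp_pos: [0.578, -0.166, 0.2979]
tool_rot: [0.001, 0.736, 0.678, 0.0]
force: [-0.4, 0.1, -0.9]
gripper_width: 0.015
gripper_force: 0.0
```

Run:
```python
from m import *
s,p,d=grab('wrist','w10'); W=wcloud(s,d); z=W[...,2]; print(s['tcp_pos'],s['gripper_width'])
m=(abs(W[...,0]-.58)<.09)&(abs(W[...,1]+.16)<.13)&(z>.055)&(z<.078)&box(180,0,460,240); P=W[m]; print('plate',m.sum(),rect(W,m),np.median(z[m]))
A=np.c_[P[:,:2]-P[:,:2].mean(0),np.ones(len(P))]; print('tilt',np.linalg.lstsq(A,P[:,2],rcond=None)[0])
s,p,d=grab('scene','sc2'); V=cloud('scene',d); zz=V[...,2]
m=(zz>.08)&(zz<.2)&(abs(V[...,0]-.573)<.05)&(abs(V[...,1]+.29)<.05); P=V[m]; print('clamp',len(P),np.percentile(P,[2,50,98],axis=0).round(3))
cv2.imwrite('pics/sc2c.png',cv2.resize(p[180:330,210:410,::-1],None,fx=3,fy=3,interpolation=cv2.INTER_CUBIC))
```

```text
[ 0.57800729 -0.16598985  0.29794724] 0.0149943363819758
plate 14979 ((0.5798466801643372, -0.16414779424667358), (0.1980210691690445, 0.13340918719768524), 85.35225677490234) 0.06828019192819684
tilt [-0.00305349  0.00010741  0.06822431]
clamp 140 [[ 0.558 -0.289  0.08 ]
 [ 0.576 -0.283  0.125]
 [ 0.588 -0.277  0.16 ]]
```

View pics/sc2c.png

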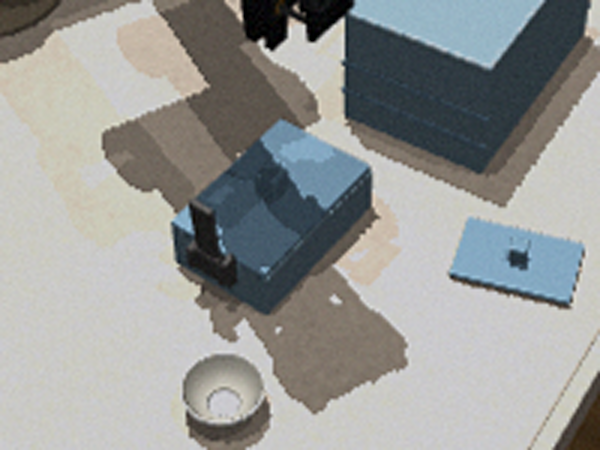

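The lid is seated: plate top .068, level, centred within 1–2 mm. The clamp stands upright at crop (205,235). Go behind it with closed fingers.

Request:
{"op": "carry_out", "data": {
  "deltas": [
    {"rx": 0,"ry": 0,"rz": 0,"tx": -3.9,"ty": 0,"tz": 0,"grip": 0},
    {"rx": 0,"ry": 0,"rz": 0,"tx": -3.9,"ty": 0,"tz": 0,"grip": 0},
    {"rx": 0,"ry": 0,"rz": 0,"tx": -3.9,"ty": 0.2,"tz": 0,"grip": 0},
    {"rx": 0,"ry": 0,"rz": 0,"tx": -3.7,"ty": 0,"tz": 0,"grip": 0},
    {"rx": 0,"ry": 0,"rz": 0,"tx": 0,"ty": 0,"tz": 4.5,"grip": 0},
    {"rx": 0,"ry": 0,"rz": 0,"tx": 0,"ty": 0,"tz": 4.5,"grip": 0},
    {"rx": 0,"ry": 0,"rz": 0,"tx": 0,"ty": 0,"tz": 4.5,"grip": 0},
    {"rx": 0,"ry": 0,"rz": 0,"tx": 0,"ty": 0,"tz": 3.5,"grip": 0},
    {"rx": 0,"ry": 0,"rz": 0,"tx": 0,"ty": 0,"tz": 0,"grip": 0}
  ]
}}

```text
clock: 36.5
tcp_pos: [0.5648, -0.3177, 0.1211]
tool_rot: [-0.006, 0.736, 0.677, -0.001]
force: [-0.4, 0.1, -0.4]
gripper_width: 0.0004
gripper_force: 0.0
```

Request:
{"op": "carry_out", "data": {
  "deltas": [
    {"rx": 0,"ry": 0,"rz": 0,"tx": 1.2,"ty": 0.2,"tz": 0,"grip": 0},
    {"rx": 0,"ry": 0,"rz": 0,"tx": 1.2,"ty": 0,"tz": 0,"grip": 0},
    {"rx": 0,"ry": 0,"rz": 0,"tx": 1.2,"ty": 0,"tz": 0,"grip": 0},
    {"rx": 0,"ry": 0,"rz": 0,"tx": 1.2,"ty": 0,"tz": 0,"grip": 0},
    {"rx": 0,"ry": 0,"rz": 0,"tx": 1.2,"ty": 0,"tz": 0,"grip": 0},
    {"rx": 0,"ry": 0,"rz": 0,"tx": 1.2,"ty": 0,"tz": 0,"grip": 0},
    {"rx": 0,"ry": 0,"rz": 0,"tx": 0,"ty": 0,"tz": 0,"grip": 0}
  ]
}}

```text
clock: 37.2
tcp_pos: [0.5755, -0.2462, 0.128]
tool_rot: [-0.0, 0.735, 0.678, 0.0]
force: [-0.7, 0.3, -1.1]
gripper_width: 0.0006
gripper_force: 0.0
```

Request:
{"op": "carry_out", "data": {
  "deltas": [
    {"rx": 0,"ry": 0,"rz": 0,"tx": 0.5,"ty": 0,"tz": 0.9,"grip": 0},
    {"rx": 0,"ry": 0,"rz": 0,"tx": 0.5,"ty": 0,"tz": 0.9,"grip": 0},
    {"rx": 0,"ry": 0,"rz": 0,"tx": 0.5,"ty": 0,"tz": 0.9,"grip": 0},
    {"rx": 0,"ry": 0,"rz": 0,"tx": 0.5,"ty": 0,"tz": 0.5,"grip": 0},
    {"rx": 0,"ry": 0,"rz": 0,"tx": 0,"ty": 0,"tz": 0,"grip": 0}
  ]
}}

```text
clock: 37.7
tcp_pos: [0.5764, -0.2272, 0.0945]
tool_rot: [-0.001, 0.735, 0.678, -0.0]
force: [-0.5, 0.1, 0.2]
gripper_width: 0.0006
gripper_force: 0.0
```

Request:
{"op": "carry_out", "data": {
  "deltas": [
    {"rx": 0,"ry": 0,"rz": 0,"tx": 0,"ty": 0,"tz": 0.5,"grip": 0},
    {"rx": 0,"ry": 0,"rz": 0,"tx": 0,"ty": 0,"tz": 0.5,"grip": 0},
    {"rx": 0,"ry": 0,"rz": 0,"tx": 0,"ty": 0,"tz": 0.4,"grip": 0},
    {"rx": 0,"ry": 0,"rz": 0,"tx": 0,"ty": 0,"tz": 0.2,"grip": 0},
    {"rx": 0,"ry": 0,"rz": 0,"tx": 0,"ty": 0,"tz": 0,"grip": 0},
    {"rx": 0,"ry": 0,"rz": 0,"tx": 0,"ty": 0,"tz": 0,"grip": 0}
  ]
}}

```text
clock: 38.3
tcp_pos: [0.5768, -0.2281, 0.0797]
tool_rot: [-0.0, 0.736, 0.678, -0.0]
force: [-0.3, 0.5, 0.6]
gripper_width: 0.0005
gripper_force: 0.0
```

Request:
{"op": "carry_out", "data": {
  "deltas": [
    {"rx": 0,"ry": 0,"rz": 0,"tx": 0,"ty": 0,"tz": 0.2,"grip": 0},
    {"rx": 0,"ry": 0,"rz": 0,"tx": 0,"ty": 0,"tz": 0,"grip": 0},
    {"rx": 0,"ry": 0,"rz": 0,"tx": 0,"ty": 0,"tz": 0.2,"grip": 0},
    {"rx": 0,"ry": 0,"rz": 0,"tx": 0,"ty": 0,"tz": 0,"grip": 0},
    {"rx": 0,"ry": 0,"rz": 0,"tx": 0,"ty": 0,"tz": 0,"grip": 0}
  ]
}}

```text
clock: 38.8
tcp_pos: [0.5771, -0.2282, 0.078]
tool_rot: [0.001, 0.735, 0.678, 0.0]
force: [-6.1, 3.0, 16.7]
gripper_width: -0.0002
gripper_force: 8.3
```

Contact came at .078 with 17 N, which is the lever's top when it is down. Lift away and check.

Request:
{"op": "carry_out", "data": {
  "deltas": [
    {"rx": 0,"ry": 0,"rz": 0,"tx": 0,"ty": 0,"tz": -2,"grip": 0},
    {"rx": 0,"ry": 0,"rz": 0,"tx": 0,"ty": 0,"tz": -5,"grip": 0},
    {"rx": 0,"ry": 0,"rz": 0,"tx": 0,"ty": 0,"tz": -5,"grip": 0},
    {"rx": 0,"ry": 0,"rz": 0,"tx": 0,"ty": 0,"tz": -5,"grip": 0},
    {"rx": 0,"ry": 0,"rz": 0,"tx": -4,"ty": 0,"tz": -3,"grip": 0},
    {"rx": 0,"ry": 0,"rz": 0,"tx": -4,"ty": 0,"tz": 0,"grip": 0},
    {"rx": 0,"ry": 0,"rz": 0,"tx": -3,"ty": 0,"tz": 0,"grip": 0},
    {"rx": 0,"ry": 0,"rz": 0,"tx": 0,"ty": 0,"tz": 0,"grip": 0},
    {"rx": 0,"ry": 0,"rz": 0,"tx": 0,"ty": 0,"tz": 0,"grip": 0}
  ]
}}

```text
clock: 39.7
tcp_pos: [0.5677, -0.3377, 0.2752]
tool_rot: [-0.0, 0.736, 0.677, 0.0]
force: [0.3, 0.5, -0.4]
gripper_width: 0.0004
gripper_force: 0.0
```

Run:
```python
from m import *
s,p,d=grab('wrist','w11'); W=wcloud(s,d); z=W[...,2]; print(s['tcp_pos'])
b=box(180,0,460,240)
m=(abs(W[...,0]-.58)<.09)&(abs(W[...,1]+.14)<.10)&(z>.055)&(z<.0725)&b; print('plate',m.sum(),rect(W,m),np.median(z[m]))
m=(abs(W[...,0]-.575)<.012)&(W[...,1]>-.275)&(W[...,1]<-.205)&b; P=W[m]
for y in np.arange(-.27,-.2,.01):
    q=P[abs(P[:,1]-y)<.005]; print(y.round(3),len(q),np.median(q[:,2]).round(4) if len(q) else 0)
s,p,d=grab('top','top5'); V=cloud('top',d); zz=V[...,2]
for y in(.06,.10,.28,.31):
    a=V[box(190,120,320,225)&(zz>.157)&(zz<.175)&(abs(V[...,1]-y)<.01)]; print('drawer front',y,a[:,0].min())
for n,bx in dict(dish=(420,145,460,180),tin=(190,280,226,312),bottle=(155,145,195,185)).items():
    m=box(*bx)&(zz>dict(dish=.025,tin=.08,bottle=.1)[n]); print(n,rect(V,m)[0])
```

```text
[ 0.56766202 -0.33773046  0.27521245]
plate 8380 ((0.5780553221702576, -0.18639439344406128), (0.11498071998357773, 0.13355717062950134), 86.23332214355469) 0.06826282984482246
-0.27 196 0.0782
-0.26 198 0.0783
-0.25 198 0.0783
-0.24 198 0.0784
-0.23 195 0.0781
-0.22 196 0.0782
-0.21 195 0.0783
-0.2 0 0
drawer front 0.06 0.5481131380002264
drawer front 0.1 0.5470596752488931
drawer front 0.28 0.5465130329814678
drawer front 0.31 0.546356841486111
dish (0.6002588272094727, -0.33524417877197266)
tin (0.26146620512008667, 0.3349752128124237)
bottle (0.6500773429870605, 0.4364982843399048)
```

View pics/w11.png

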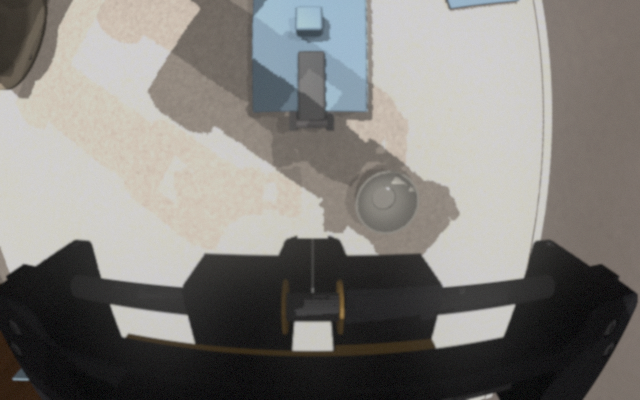

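The clamp (312,85) lies flat and level at .0782, the lid is seated and the drawer front is flush. One last check for stray balls that the arm may have hidden, then I hand in.

Run:
```python
from m import *
bad=0
for n in('top','top3','top5'):
    f=n if n!='top' else 'top4'; p=cv2.imread(f'pics/{f}.png'); V=cloud('top',np.load(f'pics/{f}.npy')); H=cv2.cvtColor(p,cv2.COLOR_BGR2HSV)
    m=(H[...,0]>5)&(H[...,0]<20)&(H[...,1]>90)&(V[...,2]>.01)&(V[...,2]<.06); k,l,t,c=cv2.connectedComponentsWithStats(m.astype(np.uint8))
    print(f,[(c[i].round(),t[i,4],np.nanmedian(V[l==i],0).round(3)) for i in range(1,k) if t[i,4]>15])
print(robot.job_done())
```

```text
top4 []
top3 [(array([426., 216.]), np.int32(114), array([ 0.496, -0.333,  0.016]))]
top5 []
the job is handed in; nothing more can be done
None
```

The job is handed in, but no verdict came back. By my last measurements all three balls found are in the shut drawer, the brush lies pins up in the tub, the lid is seated and the clamp is flat; the bottle and tin had not moved, and the dish's final position was not measured.

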